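Fit the missing hold-down T-bolt of a machine vise

TASK

The machine vise on the slotted setup plate is bolted down on one side only. Take the short T-bolt with the nut on it out of the rack, lower its head lengthwise into the open part of the plate's middle slot, give it a quarter turn clockwise so that the head locks under the slot's lips, then slide it along the slot until its shank is fully home in the empty notch of the vise, and leave it standing there. Leave the long bolt in the rack and the clamp parts lying on the plate where they are.

Things in the scene. Friction and masses are not known exactly. Their poses are not given: they have to be found in the camera images.
- tbolt: Short T-bolt, 128 mm, about 220 g, standing head down in a rack pocket. Origin: centre of the head's underside; z up along the 14 mm shank; x along the head's long side. Black head 28 (x) x 15 (y) x 10 mm high; corners (+x,+y) and (-x,-y) square, the others rounded: in the slot it turns clockwise from above to a stop at 90 to 100 deg; anticlockwise it jams at about 40 deg.
- square_end (a point): Middle of the bolt's square top end, 112 mm above its underside, where to grip it: 10 x 10 mm, from 96 to 128 mm above the underside, faces square to the bolt's x and y (grip it either way). A dark groove in the end face lies along the bolt's x.
- tbolt_nut (a point): On the bolt's axis, 50 mm above its underside, between its washer (28 mm diameter, 46 to 50 mm above the underside) and its black self-locking nut (22 mm across flats, 50 to 64 mm). Both stay fixed on the shank.
- plate: T-slotted steel setup plate, fixed: 260 (x) x 400 (y) x 42 mm high. Origin: centre of its underside, on the bench. Three T-slots run along its y at x = -80, 0 and +80 mm; orange plugs close their last 10 mm. The middle slot (x = 0) runs under the vise and is free on the plate's -y side, from the vise's lug to the plug, for more than 120 mm.
- slot (a point): Middle of the middle slot's floor, at plate (0, 0, 16) mm, axes as the plate's, slot along y. Slot mouth 18 mm wide with 2 mm chamfers, lips 14 mm thick, below them a chamber 30 mm wide and 12 mm high. The floor, on which the bolt's underside comes to stand, is 26 mm below the plate's top.
- vise: Low machine vise, fixed on the plate, axes parallel to its, always over the middle slot; its place along the slot varies. Origin: centre of its underside, on the plate's top. Base 230 (x) x 90 (y), 61 mm high with the clamped blank. Lugs 60 wide and 16 mm thick reach to y = -93 and +93 mm. The +y lug has its bolt (98 mm high); the -y lug an empty notch.
- notch_home (a point): Where the axis of the bolt's shank is when fully home against the bottom of the empty notch: vise (0, -67, 16) mm, level with the lug's top. The notch is 18 mm wide and opens towards the plate's -y, 26 mm from this point. The bolt gets here by sliding along the slot towards +y; its washer passes 4 mm above the lug.
- rack: The grey plastic bolt rack, fixed: 170 (x) x 75 (y) x 26 mm high, origin at the centre of its underside. Two pockets at x = -42 and +42 mm, 32 mm long (y) x 19 mm wide (x), floors 12 mm above the underside; one holds the short T-bolt and the other the long one, heads along the rack's y. Which is which varies.
- longbolt: Bystander: the long bare brass-coloured T-bolt in the rack's other pocket, 160 mm high, 12 mm thick, no nut. Origin under its head. Leave it there.
- strap: Bystander: black clamp strap, 20 x 90 x 18 mm high, lying on the plate near its +x, -y corner. Origin: centre of its underside.
- stepblock: Bystander: dark steel step block, 28 x 50 x 40 mm high, on the plate near its -x, -y corner. Origin: centre of its underside.
Things that resemble listed ones, but are neither listed nor needed, are in the scene too. Of the things that look like the tbolt, the middle-sized one is meant.

How it is judged:
By the outcome, as a careful person would: the job done as asked, in the order asked, and still so for the second after the job is handed in, with the robot touching nothing.
It also fails if it takes over 51 s, if anything falls off the work surface, if the arm or the gripper's body presses on something with over 40 N, if the wrist force passes 120 N, or if a joint passes its speed limit or range.

ROBOT

A 7-joint arm with a two-finger parallel gripper is mounted at the origin on the work surface. World frame = base frame: x ahead of the robot, y to its left, z up, the work surface at z = 0. Lengths are in m, angles in degrees, forces in N, time in s.
With the tool pointing down it reaches from about 0.425 to 0.875 m from the base axis. Payload 4.7 kg.
Tool frame: the origin (TCP) lies at the very end of the fingers, on their centre line; the grasp point (between the pads) lies 19 mm behind it; z points along the fingers, y is the direction in which the jaws open and shut (so a half turn about z gives the same grasp; the last joint's range is limited). The gripper opens to 87 mm and grips with 3 to 60 N. Pads are 19 mm wide; open, the fingers measure 117 mm over their backs; the gripper's body (75 mm by 190 mm) begins 51 mm behind the grasp point.
Start: joints at [-66.916, 18.392, -4.016, 83.108, 1.295, 78.541, -3.26], TCP at [0.246, 0.601, 0.197] pointing down, gripper open.
Joint ranges: [-163.93, 163.93], [-17.29, 119.83], [-79.2, 71.16], [3.27, 140.29], [-89.18, 269.18], [5.43, 117.66], [-154.24, 154.24]. Speed limits (degrees/s): [147.25, 147.25, 180, 180, 180, 180, 180].

INTERFACE

Orientations are given as [roll, pitch, yaw] about the fixed x, y, z axes, in that order (R = Rz(yaw) Ry(pitch) Rx(roll)).
In Python, from cell import sensors, imaging, ticket gives the robot as it stands.
- The arm moves only by the tool carry_out, never from a script. Its argument "plan" is a list of rows, each an object of numbers: "fingers": the closure, from -1 (fully open) to 1 (shut); "dx", "dy", "dz": the shift along the tool's x, y, z normalised to -1 to 1, where 1 is 0.03 m; "rx", "ry", "rz": the turn, a rotation vector about the tool's x, y, z normalised to -1 to 1, where 1 is 10 degrees. A call has 1 to 12 rows; each row shifts and turns the commanded pose from where the row before left it, along the tool's axes as they then stand; what a row does not reach is not made up. A row lasts 1/8 s, in which the tool goes at most 62.5 mm and 10.7 degrees, less where a joint would pass 70% of its speed; a pose out of reach is approached as far as the arm can. A call with a number of a shift or a turn outside -1 to 1 is refused whole. A call with a gripper value outside its range is refused whole. The fingers move at their own pace and stop on an object; "force" is the grip in N (left out, the last holds). Time passes only in rows, so rows that do not move let the fingers close. It gives the time, the measured TCP pose, the force and the opening at its end, in the units of the state.
- sensors.get_obs(): the state, without advancing time (a new reading comes with each control period).
- imaging.read_camera(name): name is "scene" or "side" or "wrist"; returns a dict with "color" (420x560x3 uint8, red, green, blue), "mtx" (3x3 intrinsics, pixels), "extrinsics" (4x4, takes a point from world to camera coordinates); the wrist camera has in their place "tool_from_camera" (4x4, takes a point from camera to tool coordinates, whose origin is the TCP and whose axes are the flange's). Camera axes: x right, y down, z forward; pixel columns grow to the right and rows downward; lengths in m; the calibration is good to about 2 mm. A picture is of the moment at which its call begins: read the wrist's pose just before it. There is no depth.
- ticket.sign_off(): hands the job in, once; it reports no verdict.
The state is a dict: "time_s": time; "qpos": joint angles; "joint_velocities": joint speeds; "effort": joint torques, N m; "tool_pos": TCP position; "tool_rot": TCP orientation; "force": force on the tool from outside, world axes, zero at the start; "wrist_torque": the same for the moment, N m; "grip_width": finger opening in m.
Only numpy, scipy, OpenCV 4.12 (cv2) and the standard library are available. Lean on these libraries where they do the work, as an engineer would, in place of code of your own. Each camera call takes 0.05 s, during which the arm holds its last target.

## Working session

There is one attempt and no reset: what is moved stays moved. The work goes in short steps, Python scripts to look and compute and a tool call to move; the robot and the scene stay as the last step left them, time stands still between calls to the robot, and variables do not carry over. Pictures are saved under pics/ and viewed, and the job is handed in when it is done.

Besides the shell and the picture viewer there is one more tool, called after "Call:" by a JSON object that holds its "op" and its "data", one argument or row to a line. carry_out: Moves the arm, as the interface text tells. Scaled input: -1 to 1 covers 0.03 m each way for a shift and 10 degrees each way for a turn. Its arguments: {"type":"object","properties":{"plan":{"type":"array"},"force":{"type":"number"}},"required":["plan"]}

```bash
mkdir -p pics; ls
python3 - <<'E'
from cell import sensors, imaging
import cv2,numpy as np
o=sensors.get_obs();print(o)
for n in("scene","side","wrist"):
    d=imaging.read_camera(n);cv2.imwrite(f"pics/{n}0.png",d["color"][:,:,::-1])
    np.savez(f"{n}0.npz",**d)
    for k in d:
        if k!="color":print(n,k,np.round(d[k],4).tolist())
E
```

```text
pics
{'time_s': 0.0, 'qpos': array([-66.91499469,  18.437618  ,  -4.01398885,  83.17470293,
         1.29523915,  78.53913803,  -3.26133069]), 'joint_velocities': array([ 0.0191532 ,  0.09148684,  0.01209002,  0.01824006,  0.0738257 ,
       -0.01493188,  0.08100263]), 'effort': array([-9.02982538e-04, -4.91270900e+01, -4.04385868e-01, -3.12528098e+01,
       -6.38859300e-02,  4.36129177e-02,  1.76507710e-04]), 'tool_pos': array([0.24624982, 0.60091316, 0.19607941]), 'tool_rot': array([-1.79893788e+02,  6.40369708e-03,  1.57721999e+02]), 'force': array([ 0.34415833, -0.27527772,  0.34982715]), 'wrist_torque': array([ 0.01306753, -0.02697513,  0.05436861]), 'grip_width': 0.0869843910093562}
scene mtx [[497.1468, 0.0, 276.5737], [0.0, 497.1468, 213.9583], [0.0, 0.0, 1.0]]
scene extrinsics [[-0.6868, 0.7269, 0.0019, 0.4866], [0.5894, 0.5584, -0.5838, -0.2211], [-0.4254, -0.3998, -0.8119, 1.3749], [0.0, 0.0, 0.0, 1.0]]
side mtx [[465.737, 0.0, 278.366], [0.0, 465.737, 221.9559], [0.0, 0.0, 1.0]]
side extrinsics [[0.8497, -0.5268, 0.0216, -0.5389], [-0.3057, -0.5256, -0.7939, 0.2038], [0.4296, 0.668, -0.6076, 0.8029], [0.0, 0.0, 0.0, 1.0]]
wrist mtx [[296.3612, 0.0, 283.4421], [0.0, 296.3612, 209.7921], [0.0, 0.0, 1.0]]
wrist tool_from_camera [[0.0006, -0.9628, -0.2701, 0.0739], [1.0, 0.0004, 0.0006, -0.0003], [-0.0005, -0.2701, 0.9628, -0.1869], [0.0, 0.0, 0.0, 1.0]]
```

View pics/scene0.png

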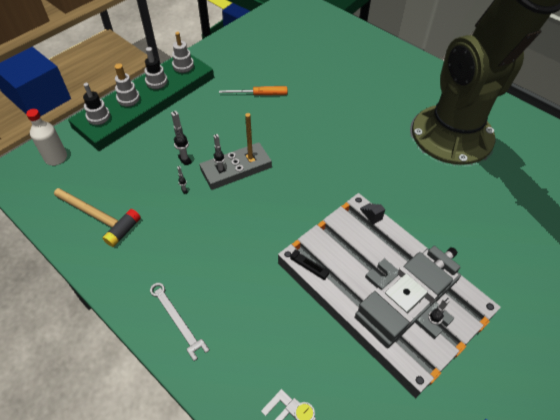

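View pics/side0.png

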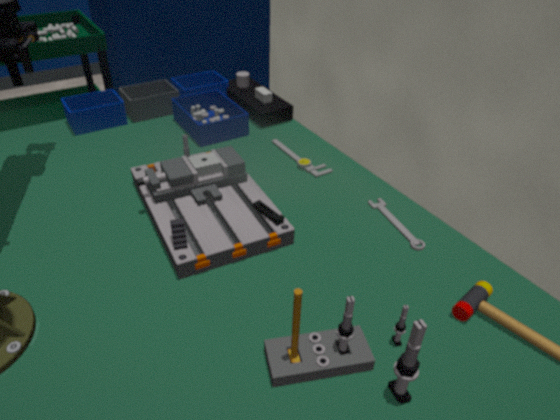

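View pics/wrist0.png

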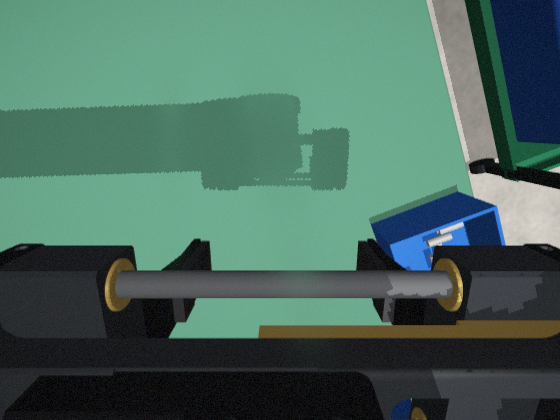

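```bash
cat > h.py <<'E'
import numpy as np,cv2
from scipy.spatial.transform import Rotation as R
def load(n,i=0):
    d=np.load(f"{n}{i}.npz");return d
def ray(d,uv,T=None):
    K=d["mtx"];r=np.linalg.inv(K)@np.array([uv[0],uv[1],1.])
    if T is None:
        E=np.linalg.inv(d["extrinsics"])
    else: E=T
    return E[:3,3],E[:3,:3]@r
def plane(d,uv,z,T=None):
    o,r=ray(d,uv,T);return o+r*(z-o[2])/r[2]
def tri(rays):
    A=np.zeros((3,3));b=np.zeros(3)
    for o,r in rays:
        r=r/np.linalg.norm(r);P=np.eye(3)-np.outer(r,r);A+=P;b+=P@o
    p=np.linalg.solve(A,b)
    return p,[np.linalg.norm((np.eye(3)-np.outer(r,r)/(r@r))@(p-o)) for o,r in rays]
def proj(d,p,T=None):
    E=d["extrinsics"] if T is None else np.linalg.inv(T)
    q=E[:3,:3]@np.asarray(p)+E[:3,3];q=d["mtx"]@q;return q[:2]/q[2]
def wristT(obs,d):
    T=np.eye(4);T[:3,:3]=R.from_euler("xyz",obs["tool_rot"],degrees=True).as_matrix();T[:3,3]=obs["tool_pos"]
    return T@d["tool_from_camera"]
E
python3 - <<'E'
from h import *
s=load("scene");d=load("side")
def crop(im,x0,y0,x1,y1,f,n):
    cv2.imwrite(n,cv2.resize(im[y0:y1,x0:x1,::-1],None,fx=f,fy=f,interpolation=cv2.INTER_CUBIC))
crop(s["color"],150,90,290,200,5,"pics/s_rack.png")
crop(d["color"],250,270,450,410,4,"pics/d_rack.png")
crop(s["color"],270,185,510,395,3,"pics/s_pl.png")
crop(d["color"],120,130,300,280,4,"pics/d_pl.png")
E
```

```text
(no output)
```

View pics/s_rack.png

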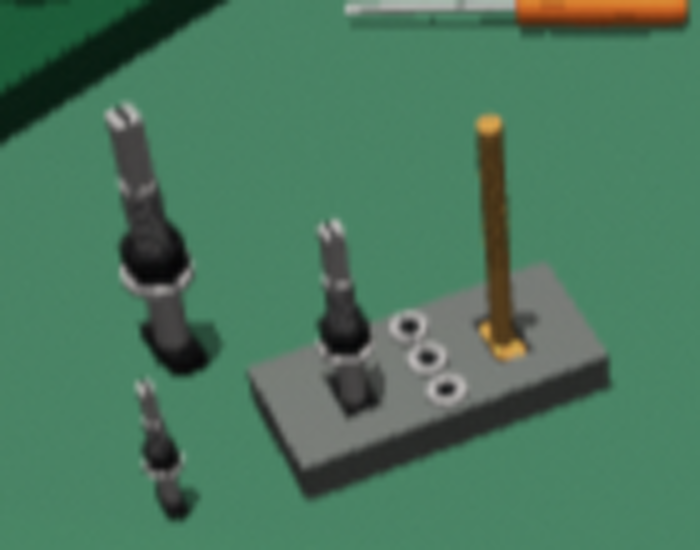

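View pics/d_rack.png

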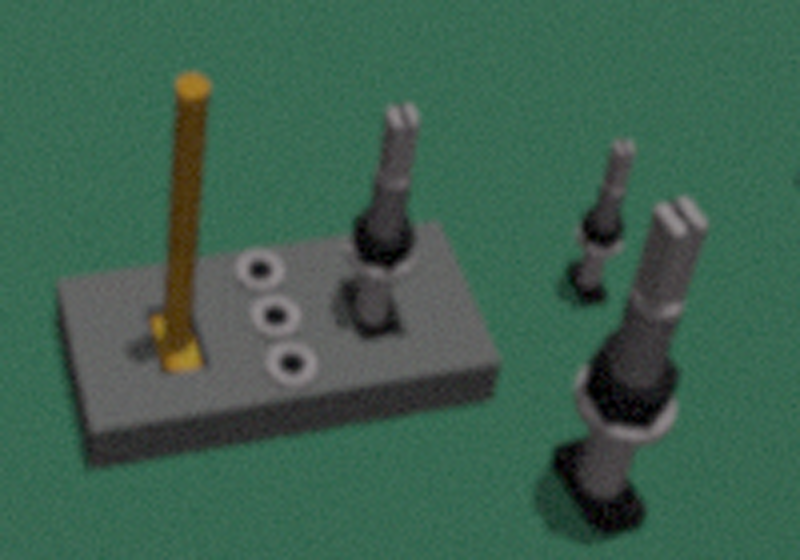

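View pics/s_pl.png

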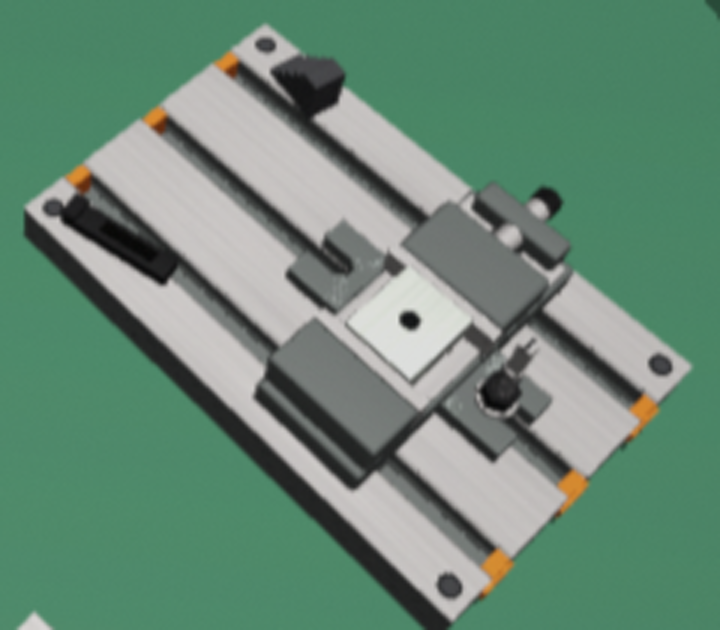

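View pics/d_pl.png

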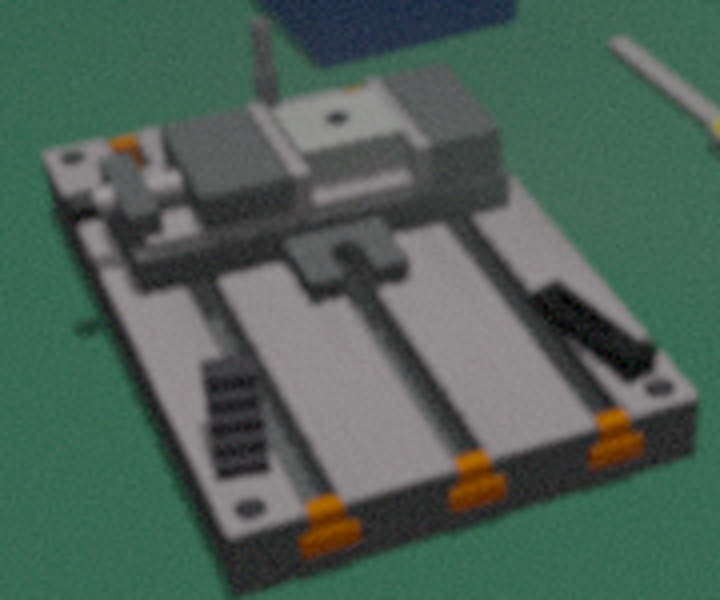

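Run:
```python
from h import *
s=load("scene");d=load("side")
S=lambda x,y:(150+x/5-.4,90+y/5-.4)
D=lambda x,y:(250+x/4-.4,270+y/4-.4)
SP=lambda x,y:(270+x/3-.3,185+y/3-.3)
DP=lambda x,y:(120+x/4-.4,130+y/4-.4)
def t(n,a,b):
    p,e=tri([ray(s,a),ray(d,b)]);print(n,np.round(p,4),np.round(e,4));return p
t("bolt top",S(332,228),D(402,113))
t("bolt washer",S(344,350),D(379,262))
t("big top",S(123,116),D(680,217)); t("small top",S(145,385),D(623,147))
t("long top",S(489,124),D(193,86))
for n,a in dict(left=(248,372),bot=(308,470),right=(608,358),top=(545,264)).items():print("rack S",n,plane(s,S(*a),.026).round(4))
for n,a in dict(left=(60,284),bl=(92,435),br=(498,362),tr=(437,226)).items():print("rack D",n,plane(d,D(*a),.026).round(4))
for n,a in dict(left=(24,209),top=(266,25),right=(691,366),bot=(452,624)).items():print("plate S",n,plane(s,SP(*a),.042).round(4))
for n,a in dict(fl=(228,540),fr=(697,405),bl=(44,152)).items():print("plate D",n,plane(d,DP(*a),.042).round(4))
# plugs
for nm,c in(("S",s),("D",d)):
    im=cv2.cvtColor(c["color"],cv2.COLOR_RGB2HSV);m=cv2.inRange(im,(8,170,120),(20,255,255))
    n,l,st,ce=cv2.connectedComponentsWithStats(m)
    for i in range(1,n):
        if st[i,4]>12:print(nm,st[i],ce[i].round(1),plane(c,ce[i],.04).round(4))
```

```text
bolt top [ 0.5379 -0.3579  0.1408] [0.0005 0.0005]
bolt washer [ 0.5384 -0.3595  0.0543] [0.0013 0.0013]
big top [ 0.5718 -0.4629  0.1672] [0.0009 0.0009]
small top [ 0.6393 -0.3853  0.091 ] [0.0007 0.0007]
long top [ 0.4593 -0.3298  0.1717] [0.0005 0.0005]
rack S left [ 0.568  -0.4057  0.026 ]
rack S bot [ 0.5905 -0.3353  0.026 ]
rack S right [ 0.4341 -0.2784  0.026 ]
rack S top [ 0.409  -0.3486  0.026 ]
rack D left [ 0.4313 -0.2823  0.026 ]
rack D bl [ 0.4051 -0.3513  0.026 ]
rack D br [ 0.5643 -0.4073  0.026 ]
rack D tr [ 0.5883 -0.3396  0.026 ]
plate S left [ 0.6328 -0.0681  0.042 ]
plate S top [ 0.3736 -0.0449  0.042 ]
plate S right [0.4087 0.3514 0.042 ]
plate S bot [0.6683 0.3299 0.042 ]
plate D fl [ 0.3705 -0.0487  0.042 ]
plate D fr [ 0.6252 -0.0756  0.042 ]
plate D bl [0.4075 0.3508 0.042 ]
S [253  87  34   7 227] [269.8  89.9] [ 0.2497 -0.4603  0.04  ]
S [343 203   6   6  20] [345.5 205.5] [ 0.423  -0.0447  0.04  ]
S [319 221   6   6  23] [321.5 223.9] [ 0.5026 -0.0517  0.04  ]
S [293 241   7   6  27] [296.1 243.3] [ 0.5825 -0.0587  0.04  ]
S [481 317   8  13  46] [484.2 321.5] [0.4591 0.3444 0.04  ]
S [457 342   8  13  53] [460.3 346.6] [0.5386 0.337  0.04  ]
S [431 369  10  14  57] [435.3 373.7] [0.6181 0.3306 0.04  ]
D [270 232   7   6  27] [272.8 234.4] [ 0.5814 -0.0611  0.04  ]
D [269 239  10   5  24] [273.5 240.6] [ 0.5721 -0.0793  0.04  ]
D [235 243   7   5  30] [237.8 244.9] [ 0.5014 -0.0542  0.04  ]
D [233 249  12   5  26] [239.  250.8] [ 0.4949 -0.0717  0.04  ]
D [197 254   9   6  35] [200.5 256.3] [ 0.4211 -0.0477  0.04  ]
D [197 261  12   5  24] [202.2 262.4] [ 0.4164 -0.0659  0.04  ]
D [295 289   6   6  20] [297.5 291.8] [ 0.5337 -0.2272  0.04  ]
```

Candidates like the T-bolt are the large one at scene (180,138), the one in the rack at (218,153) and the small one at (182,180). The rack one is the middle-sized one, and its top measures z = 0.141 against an expected 0.140, so it is the one meant. The enlarged crops confirm this. The long brass bolt is in the other pocket, and the empty notch faces the plate's -y side, at scene (382,270).

I'm moving towards the plate and will look again on the way.

Call:
{"op": "carry_out", "data": {
  "plan": [
    {"fingers": -1,"dx": -0.94,"dy": -0.82,"dz": -0.15},
    {"fingers": -1,"dx": -0.94,"dy": -0.82,"dz": -0.15},
    {"fingers": -1,"dx": -0.94,"dy": -0.82,"dz": -0.15},
    {"fingers": -1,"dx": -0.94,"dy": -0.82,"dz": -0.15},
    {"fingers": -1,"dx": -0.94,"dy": -0.82,"dz": -0.15},
    {"fingers": -1,"dx": -0.94,"dy": -0.82,"dz": -0.15},
    {"fingers": -1,"dx": -0.94,"dy": -0.82,"dz": -0.15},
    {"fingers": -1,"dx": -0.94,"dy": -0.82,"dz": -0.15},
    {"fingers": -1,"dx": -0.94,"dy": -0.82,"dz": -0.15},
    {"fingers": -1,"dx": -0.94,"dy": -0.82,"dz": -0.15},
    {"fingers": -1,"dx": -0.94,"dy": -0.82,"dz": -0.15},
    {"fingers": -1,"dx": -0.94,"dy": -0.82,"dz": -0.15}
  ],
  "force": 30
}}

```text
validation failed for argument at $.pl...
```

Call:
{"op": "carry_out", "data": {
  "plan": [
    {"fingers": -1.0,"dx": -0.94,"dy": -0.82,"dz": -0.15,"rx": 0.0,"ry": 0.0,"rz": 0.0}
  ],
  "force": 30
}}

```text
time_s: 0.28
tool_pos: [0.2603, 0.5692, 0.2002]
tool_rot: [-179.9, -0.1, 158.0]
force: [0.9, -0.7, -0.1]
grip_width: 0.0875
```

Call:
{"op": "carry_out", "data": {
  "plan": [
    {"fingers": -1.0,"dx": -0.94,"dy": -0.82,"dz": -0.15,"rx": 0.0,"ry": 0.0,"rz": 0.0},
    {"fingers": -1.0,"dx": -0.94,"dy": -0.82,"dz": -0.15,"rx": 0.0,"ry": 0.0,"rz": 0.0},
    {"fingers": -1.0,"dx": -0.94,"dy": -0.82,"dz": -0.15,"rx": 0.0,"ry": 0.0,"rz": 0.0},
    {"fingers": -1.0,"dx": -0.94,"dy": -0.82,"dz": -0.15,"rx": 0.0,"ry": 0.0,"rz": 0.0},
    {"fingers": -1.0,"dx": -0.94,"dy": -0.82,"dz": -0.15,"rx": 0.0,"ry": 0.0,"rz": 0.0},
    {"fingers": -1.0,"dx": -0.94,"dy": -0.82,"dz": -0.15,"rx": 0.0,"ry": 0.0,"rz": 0.0},
    {"fingers": -1.0,"dx": -0.94,"dy": -0.82,"dz": -0.15,"rx": 0.0,"ry": 0.0,"rz": 0.0},
    {"fingers": -1.0,"dx": -0.94,"dy": -0.82,"dz": -0.15,"rx": 0.0,"ry": 0.0,"rz": 0.0},
    {"fingers": -1.0,"dx": -0.94,"dy": -0.82,"dz": -0.15,"rx": 0.0,"ry": 0.0,"rz": 0.0},
    {"fingers": -1.0,"dx": -0.94,"dy": -0.82,"dz": -0.15,"rx": 0.0,"ry": 0.0,"rz": 0.0},
    {"fingers": -1.0,"dx": -0.94,"dy": -0.82,"dz": -0.15,"rx": 0.0,"ry": 0.0,"rz": 0.0},
    {"fingers": -1.0,"dx": -0.94,"dy": -0.82,"dz": -0.15,"rx": 0.0,"ry": 0.0,"rz": 0.0}
  ]
}}

```text
time_s: 1.78
tool_pos: [0.4647, 0.1654, 0.2557]
tool_rot: [180.0, -0.0, 157.7]
force: [-0.0, 0.3, 1.0]
grip_width: 0.0869
```

```bash
cat > snap.py <<'E'
import sys
from cell import sensors, imaging
import cv2,numpy as np
n,i=sys.argv[1],sys.argv[2]
o=sensors.get_obs();d=imaging.read_camera(n)
cv2.imwrite(f"pics/{n}{i}.png",d["color"][:,:,::-1])
np.savez(f"{n}{i}.npz",tool_pos=o["tool_pos"],tool_rot=o["tool_rot"],**d)
print(o["time_s"],o["tool_pos"].round(4),o["tool_rot"].round(2),o["qpos"].round(1),o["force"].round(2),o["wrist_torque"].round(2),o["grip_width"])
E
python3 snap.py wrist 1
```

```text
1.775 [0.4647 0.1654 0.2557] [ 1.8000e+02 -1.0000e-02  1.5773e+02] [-40.2  -2.7  17.  100.1   0.8  82.5  44.4] [-0.04  0.3   0.97] [-0.01 -0.01  0.02] 0.08685852762273821
```

View pics/wrist1.png

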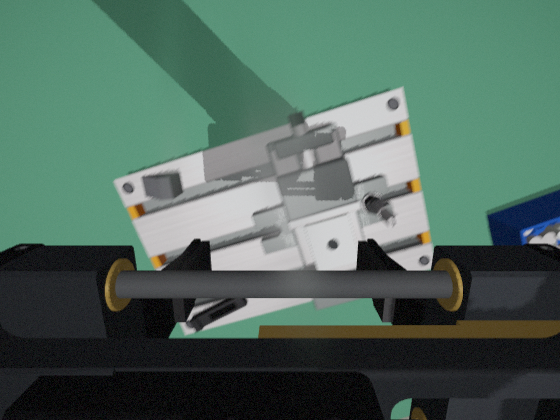

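Run:
```python
from h import *
d=load("wrist",1)
cv2.imwrite("pics/w1c.png",cv2.resize(d["color"][160:290,110:310,::-1],None,fx=4,fy=4,interpolation=cv2.INTER_CUBIC))
T=wristT(d,d)
for n,a,z in (("c-x-y",(113,180),.042),("c-x+y",(403,87),.042),("mid plug -y",(158,261),.042),("mid plug+y",(416,187),.042),("-x plug-y",(136,212),.042),("-x plug+y",(403,129),.042),("+x plug+y",(426,239),.042)):
    print(n,plane(d,a,z,T).round(4))
```

```text
c-x-y [ 0.3731 -0.0485  0.042 ]
c-x+y [0.4087 0.3507 0.042 ]
mid plug -y [ 0.5028 -0.0501  0.042 ]
mid plug+y [0.5391 0.3317 0.042 ]
-x plug-y [ 0.4247 -0.0423  0.042 ]
-x plug+y [0.458  0.3366 0.042 ]
+x plug+y [0.6187 0.3247 0.042 ]
```

View pics/w1c.png

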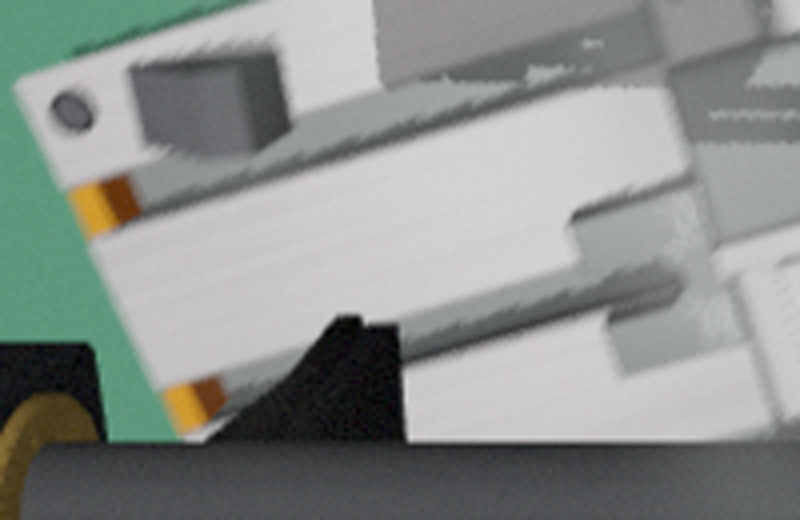

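Run:
```python
from h import *
d=load("wrist",1);s=load("scene");D=load("side")
T=wristT(d,d)
c=np.array([.5207,.1405]);a=np.radians(-5.1);Rm=np.array([[np.cos(a),-np.sin(a)],[np.sin(a),np.cos(a)]])
W=lambda x,y:(110+x/4-.4,160+y/4-.4)
SP=lambda x,y:(270+x/3-.3,185+y/3-.3)
DP=lambda x,y:(120+x/4-.4,130+y/4-.4)
f=lambda p:(Rm.T@(p[:2]-c)*1e3).round(1)
for n,cc,p,t in(("w lug -x",d,W(572,222),T),("w lug +x",d,W(628,375),T),("w notch end",d,W(683,288),T),("w notch L",d,W(585,265),T),("w notch R",d,W(607,318),T),
 ("s lug -x",s,SP(343,221),None),("s lug+x",s,SP(288,270),None),("s notch end",s,SP(350,262),None),
 ("d lug+x",D,DP(405,262),None),("d lug-x",D,DP(318,288),None),("d notch",D,DP(347,248),None),):
    print(n,f(plane(cc,p,.058,t)))
```

```text
w lug -x [-30.8 -32.3]
w lug +x [ 28.2 -31.6]
w notch end [ 2.9 -3.5]
w notch L [-14.9 -33. ]
w notch R [  5.7 -31.9]
s lug -x [-28.9 -30.9]
s lug+x [ 30.4 -30. ]
s notch end [-7.2 -5.3]
d lug+x [ 23.6 -35.9]
d lug-x [-29.9 -39.7]
d notch [-1.5 -8.3]
```

Call:
{"op": "carry_out", "data": {
  "plan": [
    {"fingers": -1.0,"dx": -0.55,"dy": -0.95,"dz": 0.11,"rx": 0.0,"ry": 0.0,"rz": 0.0},
    {"fingers": -1.0,"dx": -0.55,"dy": -0.95,"dz": 0.11,"rx": 0.0,"ry": 0.0,"rz": 0.0},
    {"fingers": -1.0,"dx": -0.55,"dy": -0.95,"dz": 0.11,"rx": 0.0,"ry": 0.0,"rz": 0.0},
    {"fingers": -1.0,"dx": -0.55,"dy": -0.95,"dz": 0.11,"rx": 0.0,"ry": 0.0,"rz": 0.0},
    {"fingers": -1.0,"dx": -0.55,"dy": -0.95,"dz": 0.11,"rx": 0.0,"ry": 0.0,"rz": 0.0},
    {"fingers": -1.0,"dx": -0.55,"dy": -0.95,"dz": 0.11,"rx": 0.0,"ry": 0.0,"rz": 0.0},
    {"fingers": -1.0,"dx": -0.55,"dy": -0.95,"dz": 0.11,"rx": 0.0,"ry": 0.0,"rz": 0.0},
    {"fingers": -1.0,"dx": -0.55,"dy": -0.95,"dz": 0.11,"rx": 0.0,"ry": 0.0,"rz": 0.0},
    {"fingers": -1.0,"dx": -0.55,"dy": -0.95,"dz": 0.11,"rx": 0.0,"ry": 0.0,"rz": 0.0},
    {"fingers": -1.0,"dx": -0.55,"dy": -0.95,"dz": 0.11,"rx": 0.0,"ry": 0.0,"rz": 0.0},
    {"fingers": -1.0,"dx": -0.55,"dy": -0.95,"dz": 0.11,"rx": 0.0,"ry": 0.0,"rz": 0.0},
    {"fingers": -1.0,"dx": -0.55,"dy": -0.95,"dz": 0.11,"rx": 0.0,"ry": 0.0,"rz": 0.0}
  ]
}}

```text
time_s: 3.32
tool_pos: [0.5181, -0.2256, 0.2158]
tool_rot: [180.0, -0.0, 157.7]
force: [0.3, 0.9, -0.6]
grip_width: 0.0868
```

Call:
{"op": "carry_out", "data": {
  "plan": [
    {"fingers": -1.0,"dx": -0.55,"dy": -0.95,"dz": 0.11,"rx": 0.0,"ry": 0.0,"rz": 0.0},
    {"fingers": -1.0,"dx": -0.55,"dy": -0.95,"dz": 0.11,"rx": 0.0,"ry": 0.0,"rz": 0.0},
    {"fingers": -1.0,"dx": -0.55,"dy": -0.95,"dz": 0.11,"rx": 0.0,"ry": 0.0,"rz": 0.0},
    {"fingers": -1.0,"dx": -0.55,"dy": -0.95,"dz": 0.11,"rx": 0.0,"ry": 0.0,"rz": 0.0},
    {"fingers": -1.0,"dx": 0.0,"dy": 0.0,"dz": 0.0,"rx": 0.0,"ry": 0.0,"rz": 0.0},
    {"fingers": -1.0,"dx": 0.0,"dy": 0.0,"dz": 0.0,"rx": 0.0,"ry": 0.0,"rz": 0.0}
  ]
}}

```text
time_s: 4.08
tool_pos: [0.536, -0.3545, 0.2024]
tool_rot: [180.0, -0.1, 157.7]
force: [0.5, 0.7, -0.2]
grip_width: 0.087
```

```bash
python3 snap.py wrist 2
```

```text
4.075 [ 0.536  -0.3545  0.2024] [ 1.7995e+02 -5.0000e-02  1.5774e+02] [ -3.   21.2  44.7  85.2 -15.   79.8 110.1] [ 0.47  0.73 -0.25] [ 0.   -0.03 -0.01] 0.08701457074723688
```

View pics/wrist2.png

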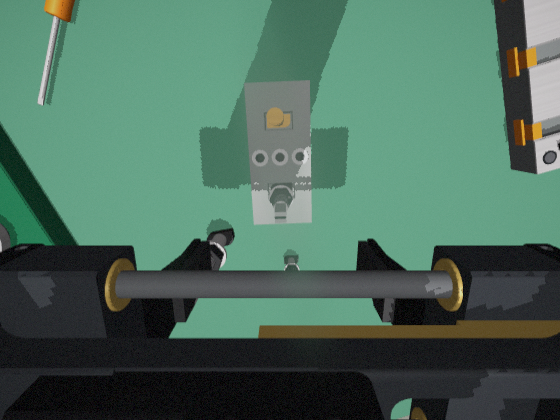

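Run:
```python
from h import *
d=load("wrist",2)
cv2.imwrite("pics/w2c.png",cv2.resize(d["color"][75:275,230:330,::-1],None,fx=3,fy=3,interpolation=cv2.INTER_CUBIC))
cv2.imwrite("pics/w2d.png",cv2.resize(d["color"][175:235,245:320,::-1],None,fx=8,fy=8,interpolation=cv2.INTER_CUBIC))
```

```text
(no output)
```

View pics/w2c.png

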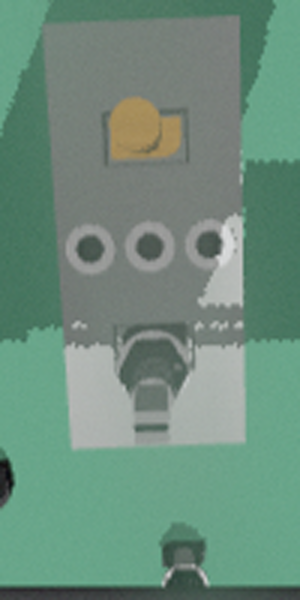

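View pics/w2d.png

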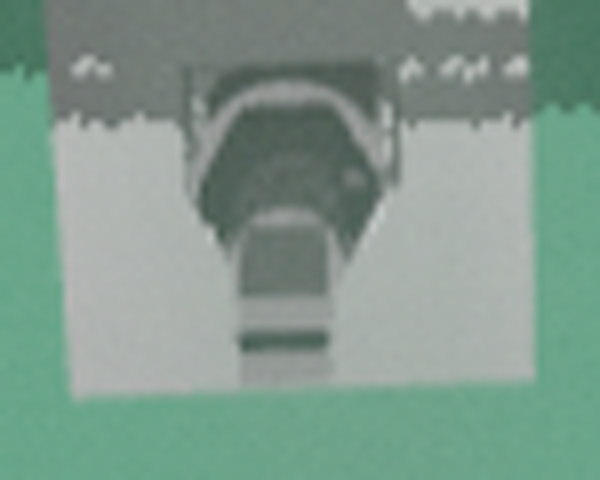

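Run:
```python
from h import *
d=load("wrist",2);T=wristT(d,d)
print("top",plane(d,(245+285/8-.45,175+340/8-.45),.140,T))
c=[(230+x/3-.3,75+y/3-.3) for x,y in((43,24),(239,15),(245,442),(71,449))]
P=[plane(d,p,.026,T)[:2] for p in c];print(np.round(P,4),np.mean(P,0))
for i,j in((0,3),(1,2),(0,1),(3,2)):
    v=P[j]-P[i];print(np.linalg.norm(v),np.degrees(np.arctan2(v[1],v[0])))
print("washer c/long base")
# image up direction of groove
g=[plane(d,(245+x/8,175+y/8),.14,T)[:2] for x,y in((238,343.5),(330,339))];v=g[1]-g[0];print(np.degrees(np.arctan2(v[1],v[0])))
```

```text
top [ 0.53723013 -0.35824177  0.14      ]
[[ 0.4059 -0.3497]
 [ 0.4311 -0.2798]
 [ 0.5905 -0.3379]
 [ 0.5651 -0.4083]] [ 0.49815303 -0.34393413]
0.1696363619918726 -20.20592677481228
0.16969421399520843 -20.00605813425203
0.07426254308924532 70.21964606828777
0.07485408405946038 70.17279028203234
washer c/long base
70.68064353593171
```

The wrist picture shows the bolt's top centre at (280,217). It triangulates to (0.537, -0.358), which agrees with the other cameras, and the head lies along 70°, as does the rack's y. I'm going down to grip.

Call:
{"op": "carry_out", "data": {
  "plan": [
    {"fingers": -1.0,"dx": -0.09,"dy": -0.1,"dz": 0.3,"rx": 0.0,"ry": 0.0,"rz": -0.24},
    {"fingers": -1.0,"dx": 0.0,"dy": 0.0,"dz": 0.7,"rx": 0.0,"ry": 0.0,"rz": 0.0},
    {"fingers": -1.0,"dx": 0.0,"dy": 0.0,"dz": 0.7,"rx": 0.0,"ry": 0.0,"rz": 0.0},
    {"fingers": -1.0,"dx": 0.0,"dy": 0.0,"dz": 0.7,"rx": 0.0,"ry": 0.0,"rz": 0.0},
    {"fingers": -1.0,"dx": 0.0,"dy": 0.0,"dz": 0.5,"rx": 0.0,"ry": 0.0,"rz": 0.0},
    {"fingers": -1.0,"dx": 0.0,"dy": 0.0,"dz": 0.3,"rx": 0.0,"ry": 0.0,"rz": 0.0},
    {"fingers": -1.0,"dx": 0.0,"dy": 0.0,"dz": 0.0,"rx": 0.0,"ry": 0.0,"rz": 0.0}
  ]
}}

```text
time_s: 5.0
tool_pos: [0.537, -0.3591, 0.1062]
tool_rot: [180.0, -0.1, 160.1]
force: [-1.1, 0.5, 1.2]
grip_width: 0.0868
```

```bash
python3 snap.py wrist 3; python3 -c "
import cv2;i=cv2.imread('pics/wrist3.png');cv2.imwrite('pics/w3c.png',cv2.resize(i[150:300,160:400],None,fx=3,fy=3,interpolation=cv2.INTER_CUBIC))"
```

```text
5.0 [ 0.537  -0.3591  0.1062] [ 1.8000e+02 -6.0000e-02  1.6012e+02] [ -1.2  25.4  42.5  91.5 -18.   70.2 114.9] [-1.06  0.5   1.2 ] [-0.06  0.03  0.01] 0.0867885894635978
```

View pics/w3c.png

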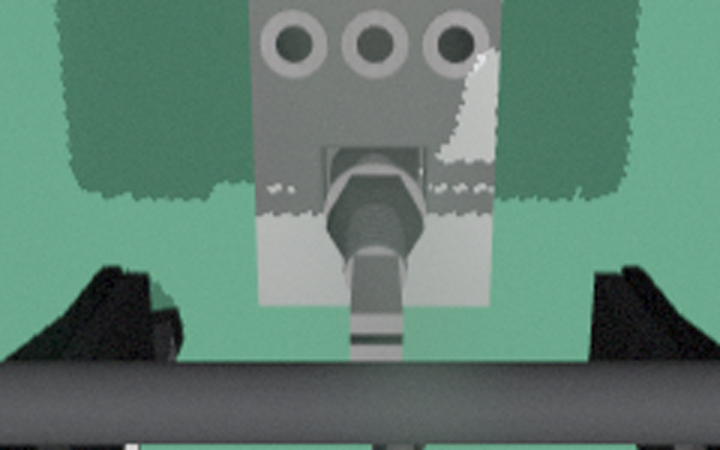

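Call:
{"op": "carry_out", "data": {
  "plan": [
    {"fingers": 1.0,"dx": 0.0,"dy": 0.0,"dz": 0.0,"rx": 0.0,"ry": 0.0,"rz": 0.0},
    {"fingers": 1.0,"dx": 0.0,"dy": 0.0,"dz": 0.0,"rx": 0.0,"ry": 0.0,"rz": 0.0},
    {"fingers": 1.0,"dx": 0.0,"dy": 0.0,"dz": 0.0,"rx": 0.0,"ry": 0.0,"rz": 0.0},
    {"fingers": 1.0,"dx": 0.0,"dy": 0.0,"dz": 0.0,"rx": 0.0,"ry": 0.0,"rz": 0.0},
    {"fingers": 1.0,"dx": 0.0,"dy": 0.0,"dz": 0.0,"rx": 0.0,"ry": 0.0,"rz": 0.0},
    {"fingers": 1.0,"dx": 0.0,"dy": 0.0,"dz": 0.0,"rx": 0.0,"ry": 0.0,"rz": 0.0},
    {"fingers": 1.0,"dx": 0.0,"dy": 0.0,"dz": 0.0,"rx": 0.0,"ry": 0.0,"rz": 0.0},
    {"fingers": 1.0,"dx": 0.0,"dy": 0.0,"dz": 0.0,"rx": 0.0,"ry": 0.0,"rz": 0.0}
  ],
  "force": 45
}}

```text
time_s: 6.05
tool_pos: [0.5372, -0.3592, 0.1068]
tool_rot: [180.0, 0.0, 160.1]
force: [-0.2, 0.5, 0.2]
grip_width: 0.0151
```

Call:
{"op": "carry_out", "data": {
  "plan": [
    {"fingers": 1.0,"dx": 0.0,"dy": 0.0,"dz": 0.0,"rx": 0.0,"ry": 0.0,"rz": 0.0},
    {"fingers": 1.0,"dx": 0.0,"dy": 0.0,"dz": 0.0,"rx": 0.0,"ry": 0.0,"rz": 0.0},
    {"fingers": 1.0,"dx": 0.0,"dy": 0.0,"dz": 0.0,"rx": 0.0,"ry": 0.0,"rz": 0.0}
  ]
}}

```text
time_s: 6.42
tool_pos: [0.5373, -0.3591, 0.1068]
tool_rot: [180.0, 0.0, 160.1]
force: [0.6, 0.6, 0.6]
grip_width: 0.0088
```

Call:
{"op": "carry_out", "data": {
  "plan": [
    {"fingers": 1.0,"dx": 0.0,"dy": 0.0,"dz": -0.3,"rx": 0.0,"ry": 0.0,"rz": 0.0},
    {"fingers": 1.0,"dx": 0.0,"dy": 0.0,"dz": -0.7,"rx": 0.0,"ry": 0.0,"rz": 0.0},
    {"fingers": 1.0,"dx": 0.0,"dy": 0.0,"dz": -0.7,"rx": 0.0,"ry": 0.0,"rz": -0.48},
    {"fingers": 1.0,"dx": 0.0,"dy": 0.0,"dz": -0.6,"rx": 0.0,"ry": 0.0,"rz": -0.5},
    {"fingers": 1.0,"dx": 0.0,"dy": 0.0,"dz": -0.3,"rx": 0.0,"ry": 0.0,"rz": -0.5},
    {"fingers": 1.0,"dx": 0.0,"dy": 0.0,"dz": 0.0,"rx": 0.0,"ry": 0.0,"rz": 0.0}
  ]
}}

```text
time_s: 7.18
tool_pos: [0.5379, -0.3601, 0.1871]
tool_rot: [-179.9, 0.2, 174.9]
force: [0.2, 0.2, -2.6]
grip_width: 0.0087
```

```bash
python3 snap.py wrist 4; python3 -c "
import cv2;i=cv2.imread('pics/wrist4.png');cv2.imwrite('pics/w4c.png',cv2.resize(i[150:300,160:400],None,fx=3,fy=3,interpolation=cv2.INTER_CUBIC))"
```

```text
7.175 [ 0.5379 -0.3601  0.1871] [-1.7994e+02  1.7000e-01  1.7486e+02] [ -0.2  21.4  41.3  85.9 -14.3  77.9 126.9] [ 0.21  0.22 -2.64] [-0.01 -0.04 -0.04] 0.008667018103316146
```

View pics/w4c.png

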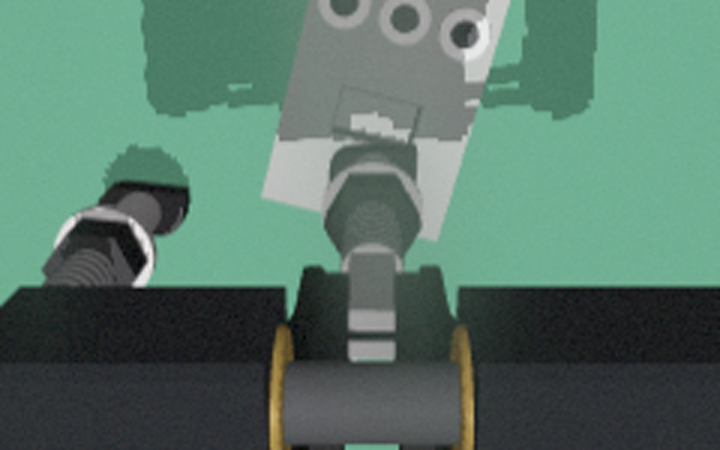

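The bolt is out of the rack, square in the jaws, and the force reading fits its weight. I'm moving it over the slot's open part.

Call:
{"op": "carry_out", "data": {
  "plan": [
    {"fingers": 1.0,"dx": 0.135,"dy": 0.5,"dz": 0.0,"rx": 0.0,"ry": 0.0,"rz": 0.0},
    {"fingers": 1.0,"dx": 0.135,"dy": 0.9,"dz": 0.0,"rx": 0.0,"ry": 0.0,"rz": 0.0},
    {"fingers": 1.0,"dx": 0.135,"dy": 0.95,"dz": 0.0,"rx": 0.0,"ry": 0.0,"rz": 0.0},
    {"fingers": 1.0,"dx": 0.135,"dy": 0.95,"dz": 0.0,"rx": 0.0,"ry": 0.0,"rz": 0.0},
    {"fingers": 1.0,"dx": 0.135,"dy": 0.95,"dz": 0.0,"rx": 0.0,"ry": 0.0,"rz": 0.0},
    {"fingers": 1.0,"dx": 0.135,"dy": 0.95,"dz": 0.0,"rx": 0.0,"ry": 0.0,"rz": 0.0},
    {"fingers": 1.0,"dx": 0.135,"dy": 0.95,"dz": 0.0,"rx": 0.0,"ry": 0.0,"rz": 0.0},
    {"fingers": 1.0,"dx": 0.135,"dy": 0.95,"dz": 0.0,"rx": 0.0,"ry": 0.0,"rz": 0.0},
    {"fingers": 1.0,"dx": 0.135,"dy": 0.95,"dz": 0.0,"rx": 0.0,"ry": 0.0,"rz": 0.0},
    {"fingers": 1.0,"dx": 0.135,"dy": 0.95,"dz": 0.0,"rx": 0.0,"ry": 0.0,"rz": 0.0},
    {"fingers": 1.0,"dx": 0.135,"dy": 0.95,"dz": 0.0,"rx": 0.0,"ry": 0.0,"rz": 0.0},
    {"fingers": 1.0,"dx": 0.135,"dy": 0.95,"dz": 0.0,"rx": 0.0,"ry": 0.0,"rz": 0.0}
  ]
}}

```text
time_s: 8.72
tool_pos: [0.5166, -0.0273, 0.1844]
tool_rot: [180.0, -0.1, 174.9]
force: [0.2, -0.2, -2.4]
grip_width: 0.0088
```

Call:
{"op": "carry_out", "data": {
  "plan": [
    {"fingers": 1.0,"dx": 0.135,"dy": 0.95,"dz": 0.0,"rx": 0.0,"ry": 0.0,"rz": 0.0},
    {"fingers": 1.0,"dx": 0.135,"dy": 0.95,"dz": 0.0,"rx": 0.0,"ry": 0.0,"rz": 0.0},
    {"fingers": 1.0,"dx": 0.135,"dy": 0.8,"dz": 0.0,"rx": 0.0,"ry": 0.0,"rz": 0.0},
    {"fingers": 1.0,"dx": 0.0,"dy": 0.3,"dz": 0.0,"rx": 0.0,"ry": 0.0,"rz": 0.0},
    {"fingers": 1.0,"dx": 0.0,"dy": 0.0,"dz": 0.0,"rx": 0.0,"ry": 0.0,"rz": 0.0},
    {"fingers": 1.0,"dx": 0.0,"dy": 0.0,"dz": 0.0,"rx": 0.0,"ry": 0.0,"rz": 0.0}
  ]
}}

```text
time_s: 9.48
tool_pos: [0.5136, 0.0601, 0.1848]
tool_rot: [-180.0, -0.0, 174.8]
force: [1.2, -0.6, -3.3]
grip_width: 0.0087
```

```bash
python3 snap.py wrist 5;python3 snap.py scene 5;python3 snap.py side 5; python3 -c "
import cv2;i=cv2.imread('pics/wrist5.png');cv2.imwrite('pics/w5c.png',cv2.resize(i[60:300,130:430],None,fx=2.5,fy=2.5,interpolation=cv2.INTER_CUBIC))"
```

```text
9.475 [0.5136 0.0601 0.1848] [-179.96   -0.    174.82] [-34.2   2.2  25.3 103.7  -0.9  74.4  76.2] [ 1.2  -0.56 -3.26] [ 0.02 -0.03 -0.01] 0.008667487930476978
9.525 [0.5137 0.0601 0.1849] [-179.97    0.    174.8 ] [-34.2   2.2  25.3 103.7  -0.9  74.4  76.2] [ 0.24  0.63 -2.45] [ 0.02 -0.05  0.01] 0.009172572803610909
9.575 [0.5137 0.0602 0.1849] [-179.98    0.    174.81] [-34.2   2.2  25.3 103.7  -0.9  74.4  76.2] [-0.22 -0.62 -2.5 ] [-0.01 -0.03  0.04] 0.008755370268574068
```

View pics/w5c.png

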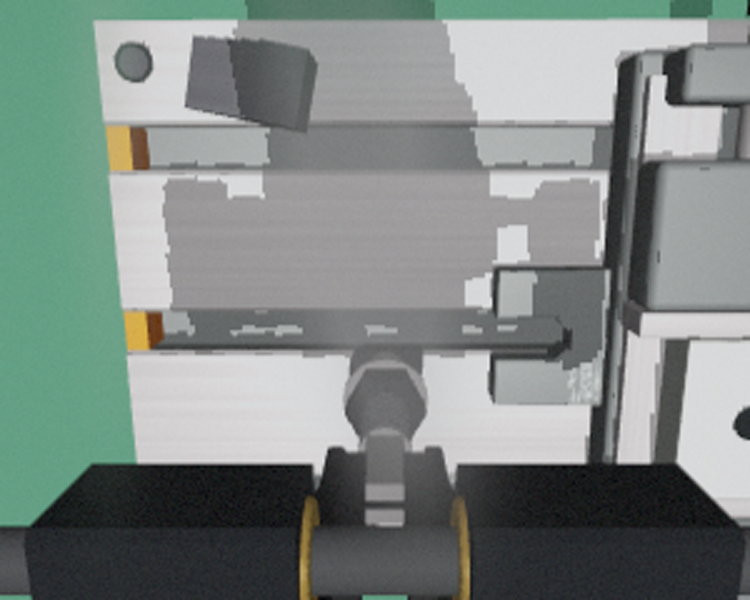

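Run:
```python
from h import *
d=load("wrist",5);T=wristT(d,d)
W=lambda x,y:(130+x/2.5-.3,60+y/2.5-.3)
def m(n,p,z):print(n,plane(d,W(*p),z,T).round(4))
for x in(180,250,320,440):m("up",(x,309.5),.042)
for x in(180,250,320,440,470):m("low",(x,353),.042)
m("plate c",(95,20),.042)
for x in(250,450,580):m("slot-80 up",(x,123.5),.042);m("slot-80 lo",(x,172),.042)
m("lug front -x",(495,268),.058);m("lug front+x",(490,403),.058);m("lug front mid",(493,340),.058)
m("notch end",(571,340),.058)
m("notch up",(500,319),.058);m("notch lo",(495,357),.058)
m("bolt top",(385,501),.218)
m("washer? L",(345,400),.138);m("washer R",(426,400),.138)
for n in("scene","side"):
    c=load(n,5);i=c["color"][:,:,::-1]
    p=proj(c,(.5136,.06,.14));print(p);x,y=p.astype(int)
    cv2.imwrite(f"pics/{n}5c.png",cv2.resize(i[max(0,y-70):y+70,max(0,x-70):x+70],None,fx=5,fy=5,interpolation=cv2.INTER_CUBIC))
```

```text
up [ 0.4931 -0.0308  0.042 ]
up [0.4959 0.0007 0.042 ]
up [0.4987 0.0321 0.042 ]
up [0.5036 0.086  0.042 ]
low [ 0.5131 -0.0341  0.042 ]
low [ 0.5159 -0.0021  0.042 ]
low [0.5188 0.0298 0.042 ]
low [0.5237 0.0846 0.042 ]
low [0.525  0.0983 0.042 ]
plate c [ 0.3717 -0.0457  0.042 ]
slot-80 up [0.417  0.0117 0.042 ]
slot-80 lo [0.4366 0.0089 0.042 ]
slot-80 up [0.4246 0.0957 0.042 ]
slot-80 lo [0.4443 0.0944 0.042 ]
slot-80 up [0.4295 0.1503 0.042 ]
slot-80 lo [0.4493 0.15   0.042 ]
lug front -x [0.4849 0.1094 0.058 ]
lug front+x [0.5445 0.1043 0.058 ]
lug front mid [0.5159 0.107  0.058 ]
notch end [0.519  0.1407 0.058 ]
notch up [0.507  0.1105 0.058 ]
notch lo [0.5236 0.1075 0.058 ]
bolt top [0.5123 0.0603 0.218 ]
washer? L [0.5125 0.047  0.138 ]
washer R [0.5149 0.0737 0.138 ]
[363.28855039 230.23941142]
[215.98599968 176.30360306]
```

View pics/side5c.png

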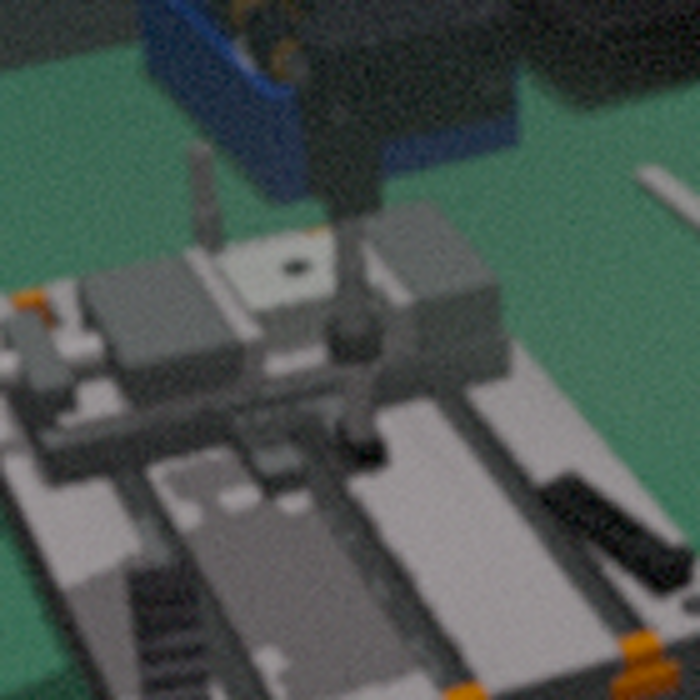

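View pics/scene5c.png

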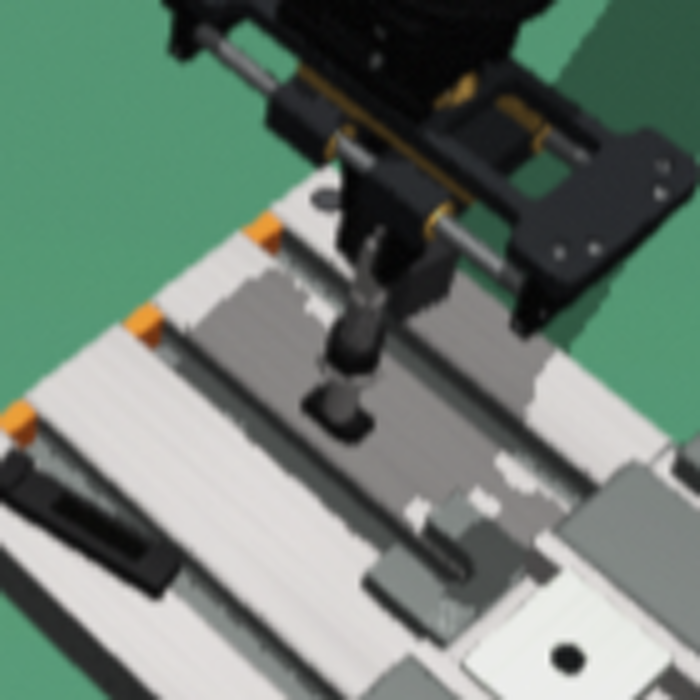

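The wrist picture shows the head lined up with the slot, with the bolt about 1 mm too far towards +x. I'm shifting it 1 mm, lowering it to just above the mouth and checking.

Call:
{"op": "carry_out", "data": {
  "plan": [
    {"fingers": 1.0,"dx": 0.033,"dy": 0.0,"dz": 0.4,"rx": 0.0,"ry": 0.0,"rz": 0.0},
    {"fingers": 1.0,"dx": 0.0,"dy": 0.0,"dz": 0.6,"rx": 0.0,"ry": 0.0,"rz": 0.0},
    {"fingers": 1.0,"dx": 0.0,"dy": 0.0,"dz": 0.4,"rx": 0.0,"ry": 0.0,"rz": 0.0},
    {"fingers": 1.0,"dx": 0.0,"dy": 0.0,"dz": 0.0,"rx": 0.0,"ry": 0.0,"rz": 0.0}
  ]
}}

```text
time_s: 10.12
tool_pos: [0.5114, 0.0613, 0.1411]
tool_rot: [-179.9, -0.2, 174.9]
force: [0.3, -0.0, -2.7]
grip_width: 0.0089
```

```bash
python3 snap.py wrist 6;python3 snap.py scene 6;python3 snap.py side 6
python3 - <<'E'
import cv2,numpy as np
a=cv2.imread('pics/scene6.png');b=cv2.imread('pics/wrist6.png');c=cv2.imread('pics/side6.png')
from h import *
s=load("scene",6);d=load("side",6)
x,y=proj(s,(.513,.06,.06)).astype(int);u,v=proj(d,(.513,.06,.06)).astype(int);print(x,y,u,v)
A=cv2.resize(a[y-33:y+34,x-33:x+34],(400,400),interpolation=cv2.INTER_CUBIC)
C=cv2.resize(c[v-33:v+34,u-33:u+34],(400,400),interpolation=cv2.INTER_CUBIC)
cv2.imwrite('pics/c6.png',np.hstack([A,C]))
cv2.imwrite('pics/w6c.png',cv2.resize(b[130:270,200:370],None,fx=4,fy=4,interpolation=cv2.INTER_CUBIC))
E
```

```text
10.125 [0.5114 0.0613 0.1411] [-1.7993e+02 -1.7000e-01  1.7492e+02] [-34.    4.   25.3 107.1  -1.8  69.5  76.9] [ 0.26 -0.01 -2.72] [0.01 0.08 0.04] 0.008911895064920483
10.175 [0.5122 0.0614 0.1421] [-1.7996e+02 -8.0000e-02  1.7492e+02] [-34.    4.   25.3 107.   -1.8  69.5  76.8] [-0.58  0.55 -2.04] [-0.01 -0.01  0.03] 0.00840551934674372
10.225 [0.5127 0.0616 0.1428] [-179.99   -0.    174.93] [-34.    3.9  25.3 107.   -1.8  69.5  76.8] [ 0.23  0.48 -1.6 ] [ 0.04 -0.04 -0.02] 0.008582212279843156
358 250 217 207
```

View pics/c6.png

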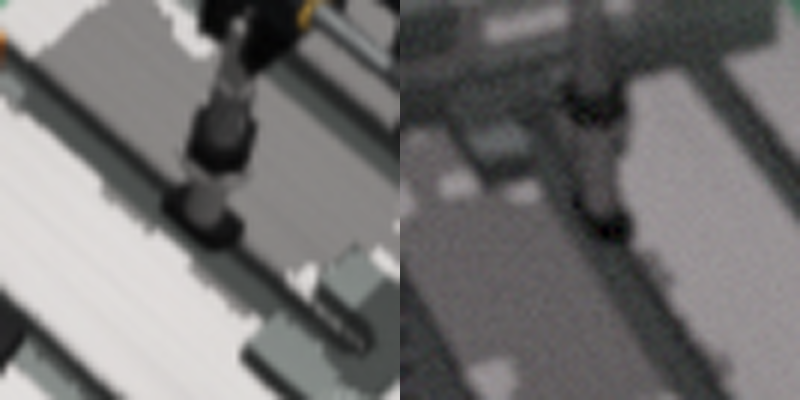

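View pics/w6c.png

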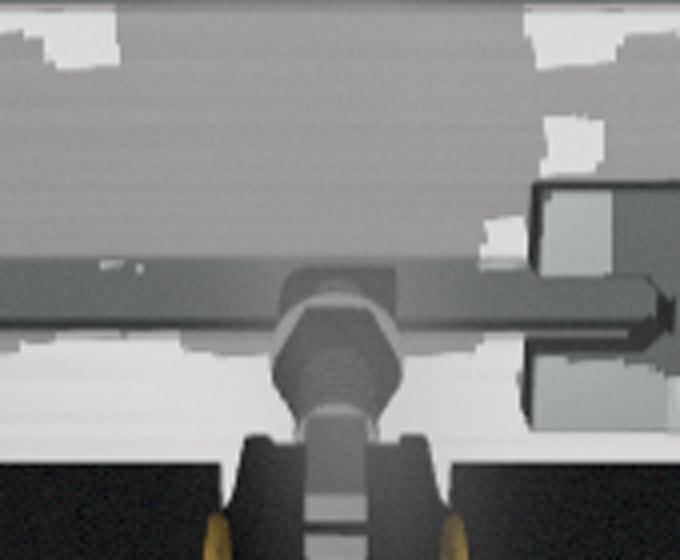

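Run:
```python
from h import *
d=load("wrist",6);T=wristT(d,d);z=d["tool_pos"][2]-.0948
W=lambda x,y:(200+x/4-.4,130+y/4-.4)
h=plane(d,W(338,267),z+.010,T);u=plane(d,W(338,257),.042,T)
lo=plane(d,W(200,328),.042,T);up=plane(d,W(200,257),.042,T);lo2=plane(d,W(450,328),.042,T)
print("head far edge",h,"slot up",u,"low",lo,up,lo2)
print("head center x",h[0]+.0075*.996,"slot c (outer chamfer)",u[0]+.011*.996, "(inner)",u[0]+.009)
print(plane(d,W(335,532),z+.128,T),d["tool_pos"])
print("notch end",plane(d,W(672,312),.058,T),"lug front",plane(d,W(530,300),.058,T))
```

```text
head far edge [0.50037    0.06270589 0.05630521] slot up [0.5011165 0.0626541 0.042    ] low [0.51623106 0.02655845 0.042     ] [0.49812882 0.02871521 0.042     ] [0.52172827 0.08905843 0.042     ]
head center x 0.5078400029756827 slot c (outer chamfer) 0.5120725037742541 (inner) 0.5101165037742541
[0.51172813 0.06117019 0.17430521] [0.51142235 0.06132924 0.14110521]
notch end [0.51773396 0.14029494 0.058     ] lug front [0.51187364 0.10705343 0.058     ]
```

The head is above the slot, within about 1 mm of its centre. I'm lowering it slowly and watching the force.

Call:
{"op": "carry_out", "data": {
  "plan": [
    {"fingers": 1.0,"dx": 0.015,"dy": 0.0,"dz": 0.1,"rx": 0.0,"ry": 0.0,"rz": 0.0},
    {"fingers": 1.0,"dx": 0.0,"dy": 0.0,"dz": 0.12,"rx": 0.0,"ry": 0.0,"rz": 0.0},
    {"fingers": 1.0,"dx": 0.0,"dy": 0.0,"dz": 0.12,"rx": 0.0,"ry": 0.0,"rz": 0.0},
    {"fingers": 1.0,"dx": 0.0,"dy": 0.0,"dz": 0.1,"rx": 0.0,"ry": 0.0,"rz": 0.0},
    {"fingers": 1.0,"dx": 0.0,"dy": 0.0,"dz": 0.0,"rx": 0.0,"ry": 0.0,"rz": 0.0}
  ]
}}

```text
time_s: 10.9
tool_pos: [0.512, 0.0615, 0.1293]
tool_rot: [-180.0, -0.0, 174.9]
force: [-1.1, -0.3, -1.9]
grip_width: 0.0088
```

Call:
{"op": "carry_out", "data": {
  "plan": [
    {"fingers": 1.0,"dx": 0.0,"dy": 0.0,"dz": 0.15,"rx": 0.0,"ry": 0.0,"rz": 0.0},
    {"fingers": 1.0,"dx": 0.0,"dy": 0.0,"dz": 0.15,"rx": 0.0,"ry": 0.0,"rz": 0.0},
    {"fingers": 1.0,"dx": 0.0,"dy": 0.0,"dz": 0.15,"rx": 0.0,"ry": 0.0,"rz": 0.0},
    {"fingers": 1.0,"dx": 0.0,"dy": 0.0,"dz": 0.05,"rx": 0.0,"ry": 0.0,"rz": 0.0},
    {"fingers": 1.0,"dx": 0.0,"dy": 0.0,"dz": 0.0,"rx": 0.0,"ry": 0.0,"rz": 0.0}
  ]
}}

```text
time_s: 11.52
tool_pos: [0.5122, 0.0616, 0.1146]
tool_rot: [-180.0, -0.0, 174.9]
force: [-0.5, -0.4, -2.4]
grip_width: 0.009
```

Free so far. I'm feeling for the floor in small steps.

Call:
{"op": "carry_out", "data": {
  "plan": [
    {"fingers": 1.0,"dx": 0.0,"dy": 0.0,"dz": 0.05,"rx": 0.0,"ry": 0.0,"rz": 0.0},
    {"fingers": 1.0,"dx": 0.0,"dy": 0.0,"dz": 0.04,"rx": 0.0,"ry": 0.0,"rz": 0.0},
    {"fingers": 1.0,"dx": 0.0,"dy": 0.0,"dz": 0.0,"rx": 0.0,"ry": 0.0,"rz": 0.0}
  ]
}}

```text
time_s: 11.9
tool_pos: [0.5121, 0.0616, 0.1119]
tool_rot: [180.0, -0.0, 174.9]
force: [-0.5, 0.6, -1.8]
grip_width: 0.009
```

Call:
{"op": "carry_out", "data": {
  "plan": [
    {"fingers": 1.0,"dx": 0.0,"dy": 0.0,"dz": 0.03,"rx": 0.0,"ry": 0.0,"rz": 0.0},
    {"fingers": 1.0,"dx": 0.0,"dy": 0.0,"dz": 0.0,"rx": 0.0,"ry": 0.0,"rz": 0.0}
  ]
}}

```text
time_s: 12.15
tool_pos: [0.5122, 0.0616, 0.111]
tool_rot: [180.0, -0.0, 174.9]
force: [-0.4, -0.6, -1.4]
grip_width: 0.0087
```

The head is just above the floor (TCP z 0.111 against the computed 0.1108). Next is the clockwise turn, which is +rz about the downward tool z.

Call:
{"op": "carry_out", "data": {
  "plan": [
    {"fingers": 1.0,"dx": 0.0,"dy": 0.0,"dz": -0.015,"rx": 0.0,"ry": 0.0,"rz": 0.4},
    {"fingers": 1.0,"dx": 0.0,"dy": 0.0,"dz": 0.0,"rx": 0.0,"ry": 0.0,"rz": 0.8},
    {"fingers": 1.0,"dx": 0.0,"dy": 0.0,"dz": 0.0,"rx": 0.0,"ry": 0.0,"rz": 0.8},
    {"fingers": 1.0,"dx": 0.0,"dy": 0.0,"dz": 0.0,"rx": 0.0,"ry": 0.0,"rz": 0.8},
    {"fingers": 1.0,"dx": 0.0,"dy": 0.0,"dz": 0.0,"rx": 0.0,"ry": 0.0,"rz": 0.8},
    {"fingers": 1.0,"dx": 0.0,"dy": 0.0,"dz": 0.0,"rx": 0.0,"ry": 0.0,"rz": 0.4},
    {"fingers": 1.0,"dx": 0.0,"dy": 0.0,"dz": 0.0,"rx": 0.0,"ry": 0.0,"rz": 0.0}
  ]
}}

```text
time_s: 13.02
tool_pos: [0.5122, 0.0617, 0.1116]
tool_rot: [180.0, 0.0, 135.0]
force: [0.9, -0.3, -1.7]
grip_width: 0.0092
```

```bash
python3 snap.py wrist 7
```

```text
13.025 [0.5122 0.0617 0.1116] [179.99   0.   134.97] [-35.8   5.6  27.5 109.2  -2.8  65.8  37.8] [ 0.89 -0.26 -1.66] [-0.03  0.03 -0.01] 0.009150160448481735
```

View pics/wrist7.png

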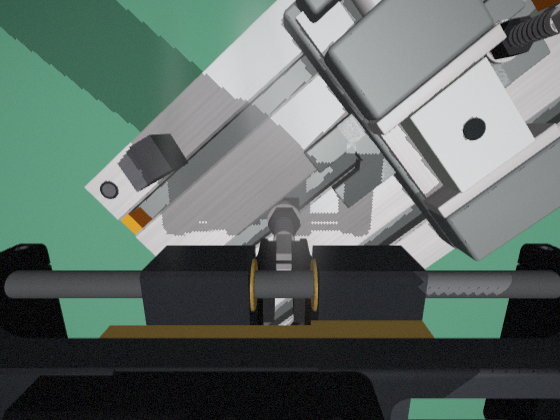

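40° turned freely, and the nut turned with the jaws. I'm continuing to about 88° and then on to the stop.

Call:
{"op": "carry_out", "data": {
  "plan": [
    {"fingers": 1.0,"dx": 0.0,"dy": 0.0,"dz": 0.0,"rx": 0.0,"ry": 0.0,"rz": 0.5},
    {"fingers": 1.0,"dx": 0.0,"dy": 0.0,"dz": 0.0,"rx": 0.0,"ry": 0.0,"rz": 0.8},
    {"fingers": 1.0,"dx": 0.0,"dy": 0.0,"dz": 0.0,"rx": 0.0,"ry": 0.0,"rz": 0.8},
    {"fingers": 1.0,"dx": 0.0,"dy": 0.0,"dz": 0.0,"rx": 0.0,"ry": 0.0,"rz": 0.8},
    {"fingers": 1.0,"dx": 0.0,"dy": 0.0,"dz": 0.0,"rx": 0.0,"ry": 0.0,"rz": 0.8},
    {"fingers": 1.0,"dx": 0.0,"dy": 0.0,"dz": 0.0,"rx": 0.0,"ry": 0.0,"rz": 0.8},
    {"fingers": 1.0,"dx": 0.0,"dy": 0.0,"dz": 0.0,"rx": 0.0,"ry": 0.0,"rz": 0.3},
    {"fingers": 1.0,"dx": 0.0,"dy": 0.0,"dz": 0.0,"rx": 0.0,"ry": 0.0,"rz": 0.0}
  ]
}}

```text
time_s: 14.08
tool_pos: [0.5122, 0.0617, 0.1115]
tool_rot: [180.0, -0.0, 87.0]
force: [-0.1, 0.6, -1.5]
grip_width: 0.0085
```

```bash
python3 snap.py wrist 8; python3 -c "
import cv2;i=cv2.imread('pics/wrist8.png');cv2.imwrite('pics/w8c.png',cv2.resize(i[50:300,160:440],None,fx=2.5,fy=2.4,interpolation=cv2.INTER_CUBIC))"
```

```text
14.075 [0.5122 0.0617 0.1115] [180.    -0.    87.02] [-38.3   5.7  30.2 109.3  -3.1  65.8  -9.9] [-0.06  0.64 -1.53] [-0.07  0.11  0.03] 0.00853247016688297
```

View pics/w8c.png

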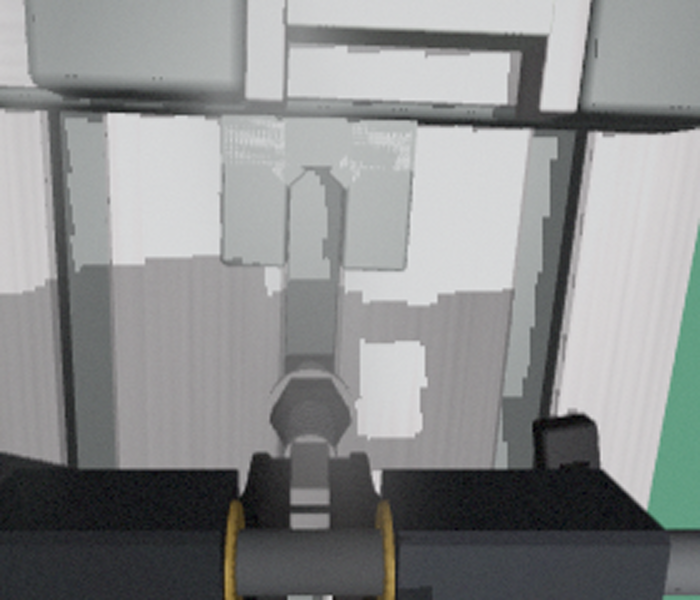

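Call:
{"op": "carry_out", "data": {
  "plan": [
    {"fingers": 1.0,"dx": 0.0,"dy": 0.0,"dz": 0.0,"rx": 0.0,"ry": 0.0,"rz": 0.2},
    {"fingers": 1.0,"dx": 0.0,"dy": 0.0,"dz": 0.0,"rx": 0.0,"ry": 0.0,"rz": 0.15},
    {"fingers": 1.0,"dx": 0.0,"dy": 0.0,"dz": 0.0,"rx": 0.0,"ry": 0.0,"rz": 0.0}
  ]
}}

```text
time_s: 14.5
tool_pos: [0.5122, 0.0616, 0.1115]
tool_rot: [-180.0, -0.0, 83.4]
force: [-0.5, 0.1, -2.7]
grip_width: 0.0088
```

Run:
```python
from h import *
from cell import sensors
o=sensors.get_obs();print(o["tool_pos"],o["tool_rot"],o["wrist_torque"].round(3),o["force"].round(2))
d=load("wrist",8);T=wristT(d,d)
W=lambda x,y:(160+x/2.5-.3,50+y/2.4-.3)
c=np.array([.5207,.1405]);a=np.radians(-5.1);Rm=np.array([[np.cos(a),-np.sin(a)],[np.sin(a),np.cos(a)]])
f=lambda p:(Rm.T@(p[:2]-c)*1e3).round(1)
for n,p,z in(("notch end",(317,167),.058),("L corner",(288,188),.058),("R corner",(346,190),.058),("front",(315,267),.058),("front L",(222,264),.058),("front R",(406,270),.058),("slot L",(284,320),.042),("slot R",(340,320),.042),("top",(310,508),.144),("base edge",(315,112),.058)):
    q=plane(d,W(*p),z,T);print(n,q.round(4),f(q))
print("tcp",f(d["tool_pos"]))
```

```text
[0.51217856 0.06163408 0.11150876] [-1.79999470e+02 -1.68798779e-03  8.34222198e+01] [-0.104  0.115 -0.058] [-0.55  0.1  -2.68]
notch end [0.5186 0.1407 0.058 ] [-2.1 -0. ]
L corner [0.5092 0.1346 0.058 ] [-10.9  -6.9]
R corner [0.5273 0.133  0.058 ] [ 7.2 -6.9]
front [0.5164 0.1086 0.058 ] [ -1.5 -32.1]
front L [0.4865 0.1112 0.058 ] [-31.4 -32.3]
front R [0.5456 0.1061 0.058 ] [ 27.9 -32. ]
slot L [0.5046 0.0883 0.042 ] [-11.4 -53.5]
slot R [0.5242 0.0872 0.042 ] [  8.2 -52.7]
top [0.5122 0.0615 0.144 ] [ -1.5 -79.4]
base edge [0.5188 0.1573 0.058 ] [-3.4 16.6]
tcp [ -1.5 -79.3]
```

The head turned 91.5° with no resistance. The slot is 18 to 20 mm wide and the bolt sits on its axis. Home is about 73 mm ahead, both from the lug front and from the notch end. I'm sliding it 64 mm first.

Call:
{"op": "carry_out", "data": {
  "plan": [
    {"fingers": 1.0,"dx": 0.15,"dy": -0.004,"dz": 0.0,"rx": 0.0,"ry": 0.0,"rz": 0.0},
    {"fingers": 1.0,"dx": 0.25,"dy": -0.0065,"dz": 0.0,"rx": 0.0,"ry": 0.0,"rz": 0.0},
    {"fingers": 1.0,"dx": 0.25,"dy": -0.0065,"dz": 0.0,"rx": 0.0,"ry": 0.0,"rz": 0.0},
    {"fingers": 1.0,"dx": 0.25,"dy": -0.0065,"dz": 0.0,"rx": 0.0,"ry": 0.0,"rz": 0.0},
    {"fingers": 1.0,"dx": 0.2,"dy": -0.005,"dz": 0.0,"rx": 0.0,"ry": 0.0,"rz": 0.0},
    {"fingers": 1.0,"dx": 0.0,"dy": 0.0,"dz": 0.0,"rx": 0.0,"ry": 0.0,"rz": 0.0}
  ]
}}

```text
time_s: 15.25
tool_pos: [0.5152, 0.0953, 0.1115]
tool_rot: [180.0, -0.0, 83.5]
force: [-0.4, -0.1, -2.6]
grip_width: 0.0084
```

Call:
{"op": "carry_out", "data": {
  "plan": [
    {"fingers": 1.0,"dx": 0.2,"dy": -0.005,"dz": 0.0,"rx": 0.0,"ry": 0.0,"rz": 0.0},
    {"fingers": 1.0,"dx": 0.25,"dy": -0.0065,"dz": 0.0,"rx": 0.0,"ry": 0.0,"rz": 0.0},
    {"fingers": 1.0,"dx": 0.25,"dy": -0.0065,"dz": 0.0,"rx": 0.0,"ry": 0.0,"rz": 0.0},
    {"fingers": 1.0,"dx": 0.2,"dy": -0.005,"dz": 0.0,"rx": 0.0,"ry": 0.0,"rz": 0.0},
    {"fingers": 1.0,"dx": 0.13,"dy": -0.003,"dz": 0.0,"rx": 0.0,"ry": 0.0,"rz": 0.0},
    {"fingers": 1.0,"dx": 0.0,"dy": 0.0,"dz": 0.0,"rx": 0.0,"ry": 0.0,"rz": 0.0}
  ]
}}

```text
time_s: 16.0
tool_pos: [0.5179, 0.1257, 0.1115]
tool_rot: [180.0, 0.0, 83.5]
force: [-0.9, 0.4, -3.2]
grip_width: 0.0088
```

```bash
python3 snap.py wrist 9; python3 -c "
import cv2;i=cv2.imread('pics/wrist9.png');cv2.imwrite('pics/w9c.png',cv2.resize(i[150:300,200:360],None,fx=4,fy=4,interpolation=cv2.INTER_CUBIC))"
```

```text
16.0 [0.5179 0.1257 0.1115] [180.     0.    83.46] [-42.1   7.9  27.7 107.   -4.   66.1 -19.5] [-0.87  0.42 -3.25] [-0.13  0.05  0.07] 0.008773557378263061
```

View pics/w9c.png

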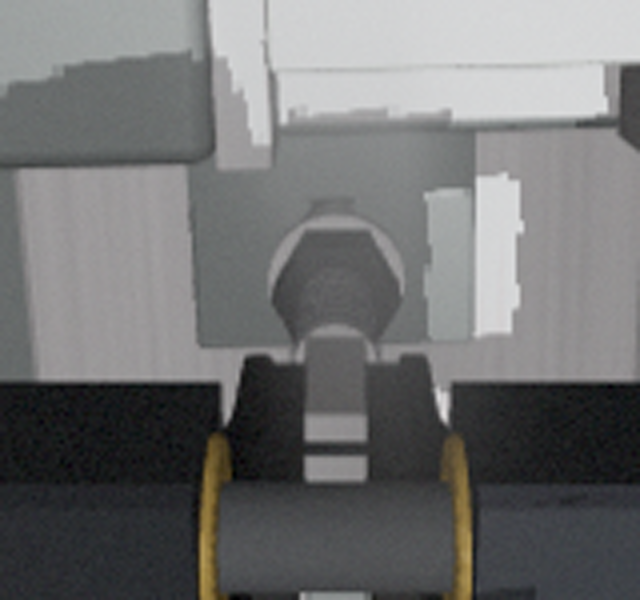

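No contact yet. I'm moving 6 mm, then in small steps until it touches.

Call:
{"op": "carry_out", "data": {
  "plan": [
    {"fingers": 1.0,"dx": 0.1,"dy": -0.0025,"dz": 0.0,"rx": 0.0,"ry": 0.0,"rz": 0.0},
    {"fingers": 1.0,"dx": 0.1,"dy": -0.0025,"dz": 0.0,"rx": 0.0,"ry": 0.0,"rz": 0.0},
    {"fingers": 1.0,"dx": 0.0,"dy": 0.0,"dz": 0.0,"rx": 0.0,"ry": 0.0,"rz": 0.0}
  ]
}}

```text
time_s: 16.42
tool_pos: [0.5184, 0.1316, 0.1115]
tool_rot: [180.0, -0.0, 83.4]
force: [0.9, 0.4, -3.1]
grip_width: 0.0089
```

Call:
{"op": "carry_out", "data": {
  "plan": [
    {"fingers": 1.0,"dx": 0.05,"dy": 0.0,"dz": 0.0,"rx": 0.0,"ry": 0.0,"rz": 0.0},
    {"fingers": 1.0,"dx": 0.0,"dy": 0.0,"dz": 0.0,"rx": 0.0,"ry": 0.0,"rz": 0.0}
  ]
}}

```text
time_s: 16.68
tool_pos: [0.5186, 0.1328, 0.1115]
tool_rot: [180.0, -0.0, 83.4]
force: [-0.6, 0.3, -2.7]
grip_width: 0.0089
```

Call:
{"op": "carry_out", "data": {
  "plan": [
    {"fingers": 1.0,"dx": 0.04,"dy": 0.0,"dz": 0.0,"rx": 0.0,"ry": 0.0,"rz": 0.0},
    {"fingers": 1.0,"dx": 0.0,"dy": 0.0,"dz": 0.0,"rx": 0.0,"ry": 0.0,"rz": 0.0}
  ]
}}

```text
time_s: 16.92
tool_pos: [0.5187, 0.1339, 0.1115]
tool_rot: [-180.0, 0.0, 83.4]
force: [0.1, -0.1, -3.3]
grip_width: 0.0092
```

Call:
{"op": "carry_out", "data": {
  "plan": [
    {"fingers": 1.0,"dx": 0.04,"dy": 0.0,"dz": 0.0,"rx": 0.0,"ry": 0.0,"rz": 0.0},
    {"fingers": 1.0,"dx": 0.0,"dy": 0.0,"dz": 0.0,"rx": 0.0,"ry": 0.0,"rz": 0.0}
  ]
}}

```text
time_s: 17.18
tool_pos: [0.5188, 0.1351, 0.1115]
tool_rot: [-180.0, 0.0, 83.4]
force: [0.0, -0.7, -2.8]
grip_width: 0.0091
```

Call:
{"op": "carry_out", "data": {
  "plan": [
    {"fingers": 1.0,"dx": 0.03,"dy": 0.0,"dz": 0.0,"rx": 0.0,"ry": 0.0,"rz": 0.0},
    {"fingers": 1.0,"dx": 0.0,"dy": 0.0,"dz": 0.0,"rx": 0.0,"ry": 0.0,"rz": 0.0}
  ]
}}

```text
time_s: 17.42
tool_pos: [0.5189, 0.1359, 0.1115]
tool_rot: [-180.0, 0.0, 83.4]
force: [-0.6, -1.6, -2.5]
grip_width: 0.0087
```

```bash
python3 snap.py wrist 10; python3 -c "
import cv2;i=cv2.imread('pics/wrist10.png');cv2.imwrite('pics/w10c.png',cv2.resize(i[150:300,200:360],None,fx=4,fy=4,interpolation=cv2.INTER_CUBIC))"
```

```text
17.425 [0.5189 0.1359 0.1115] [-1.7999e+02  1.0000e-02  8.3420e+01] [-42.6   8.3  27.3 106.5  -4.2  66.2 -20.4] [-0.64 -1.56 -2.5 ] [-0.3   0.14 -0.01] 0.008749281480514131
```

View pics/w10c.png

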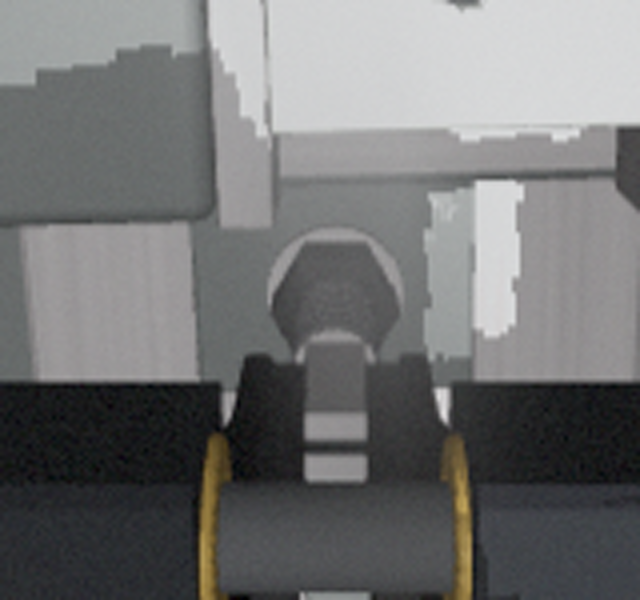

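The washer in the picture has dropped back about 3 mm relative to the grip. The shank is against the notch bottom and the bolt has tilted about 2.7° in the pads. I'm tipping the tool to stand the bolt upright with the shank still home, then setting it on the floor.

Call:
{"op": "carry_out", "data": {
  "plan": [
    {"fingers": 1.0,"dx": -0.04,"dy": 0.0,"dz": 0.0,"rx": 0.0,"ry": 0.14,"rz": 0.0},
    {"fingers": 1.0,"dx": -0.035,"dy": 0.0,"dz": 0.0,"rx": 0.0,"ry": 0.135,"rz": 0.0},
    {"fingers": 1.0,"dx": 0.0,"dy": 0.0,"dz": 0.0,"rx": 0.0,"ry": 0.0,"rz": 0.0},
    {"fingers": 1.0,"dx": 0.0,"dy": 0.0,"dz": 0.02,"rx": 0.0,"ry": 0.0,"rz": 0.0},
    {"fingers": 1.0,"dx": 0.0,"dy": 0.0,"dz": 0.0,"rx": 0.0,"ry": 0.0,"rz": 0.0}
  ]
}}

```text
time_s: 18.1
tool_pos: [0.5188, 0.134, 0.111]
tool_rot: [180.0, -2.8, 83.5]
force: [-0.7, -0.7, -1.6]
grip_width: 0.0088
```

```bash
python3 snap.py wrist 11;python3 snap.py scene 11;python3 snap.py side 11
python3 - <<'E'
from h import *
i=cv2.imread('pics/wrist11.png');cv2.imwrite('pics/w11c.png',cv2.resize(i[150:300,200:360],None,fx=4,fy=4,interpolation=cv2.INTER_CUBIC))
o=[]
for n in("scene","side"):
    c=load(n,11);x,y=proj(c,(.518,.133,.08)).astype(int);print(x,y)
    o.append(cv2.resize(c["color"][y-33:y+34,x-33:x+34,::-1],(400,400),interpolation=cv2.INTER_CUBIC))
cv2.imwrite('pics/c11.png',np.hstack(o))
E
```

```text
18.1 [0.5188 0.134  0.111 ] [179.99  -2.75  83.45] [-41.2   7.4  27.8 107.5  -6.7  65.1 -17.4] [-0.68 -0.69 -1.63] [-0.43  0.24  0.03] 0.008807096330238968
18.15 [0.5188 0.1341 0.111 ] [179.99  -2.75  83.45] [-41.2   7.4  27.8 107.5  -6.7  65.1 -17.4] [ 0.08 -0.89 -2.09] [-0.41  0.24 -0.01] 0.009143649304405652
18.2 [0.5188 0.134  0.111 ] [179.99  -2.75  83.45] [-41.2   7.4  27.8 107.5  -6.7  65.1 -17.4] [-1.98 -0.68 -2.55] [-0.42  0.27  0.01] 0.008829821470162048
385 267
205 183
```

View pics/w11c.png

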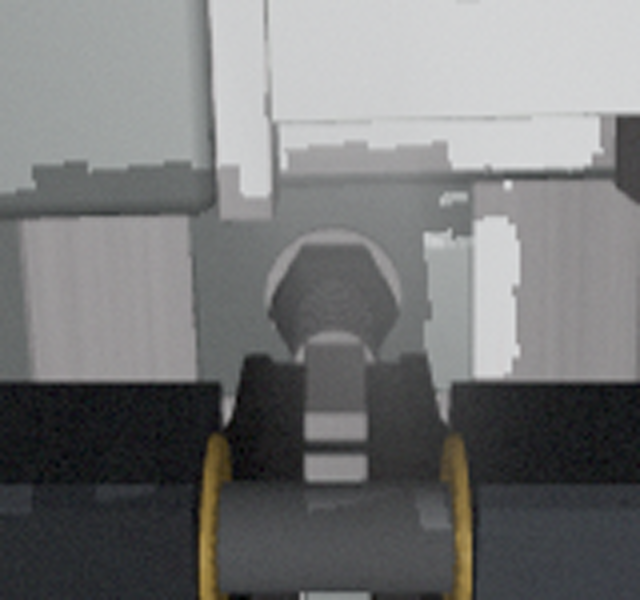

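View pics/c11.png

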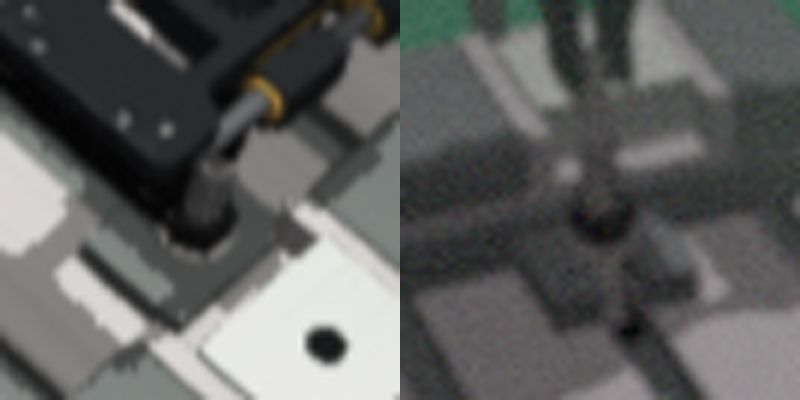

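Call:
{"op": "carry_out", "data": {
  "plan": [
    {"fingers": 1.0,"dx": 0.01,"dy": 0.0,"dz": 0.02,"rx": 0.0,"ry": 0.0,"rz": 0.0},
    {"fingers": 1.0,"dx": 0.0,"dy": 0.0,"dz": 0.0,"rx": 0.0,"ry": 0.0,"rz": 0.0}
  ]
}}

```text
time_s: 18.5
tool_pos: [0.5191, 0.1343, 0.1108]
tool_rot: [180.0, -2.8, 83.4]
force: [-1.2, -1.2, 1.6]
grip_width: 0.0088
```

```bash
python3 snap.py wrist 12
```

```text
18.5 [0.5191 0.1343 0.1108] [179.97  -2.77  83.43] [-41.2   7.5  27.8 107.5  -6.7  65.  -17.4] [-1.18 -1.24  1.62] [-0.46  0.45  0.04] 0.008766886144872595
```

The floor contact is felt (vertical force went from -2.5 to +1.6 N). I'm opening the fingers.

Call:
{"op": "carry_out", "data": {
  "plan": [
    {"fingers": 0.7,"dx": 0.0,"dy": 0.0,"dz": 0.0,"rx": 0.0,"ry": 0.0,"rz": 0.0},
    {"fingers": 0.3,"dx": 0.0,"dy": 0.0,"dz": 0.0,"rx": 0.0,"ry": 0.0,"rz": 0.0},
    {"fingers": 0.3,"dx": 0.0,"dy": 0.0,"dz": 0.0,"rx": 0.0,"ry": 0.0,"rz": 0.0},
    {"fingers": 0.3,"dx": 0.0,"dy": 0.0,"dz": 0.0,"rx": 0.0,"ry": 0.0,"rz": 0.0},
    {"fingers": 0.3,"dx": 0.0,"dy": 0.0,"dz": 0.0,"rx": 0.0,"ry": 0.0,"rz": 0.0}
  ]
}}

```text
time_s: 19.18
tool_pos: [0.5188, 0.1342, 0.1103]
tool_rot: [180.0, -2.8, 83.4]
force: [0.1, -0.9, -0.1]
grip_width: 0.0296
```

```bash
python3 snap.py wrist 13;python3 snap.py side 13
python3 - <<'E'
from h import *
i=cv2.imread('pics/wrist13.png');A=cv2.resize(i[150:300,200:360],None,fx=3,fy=3,interpolation=cv2.INTER_CUBIC)
c=cv2.imread('pics/side13.png')[150:217,172:239];C=cv2.resize(c,(320,450),interpolation=cv2.INTER_CUBIC)
cv2.imwrite('pics/w13c.png',np.hstack([A,C]))
E
```

```text
19.175 [0.5188 0.1342 0.1103] [179.99  -2.76  83.43] [-41.2   7.5  27.8 107.6  -6.7  65.  -17.4] [ 0.15 -0.93 -0.07] [-0.1   0.06 -0.  ] 0.029635496890475684
19.225 [0.5188 0.1342 0.1103] [179.99  -2.76  83.43] [-41.2   7.5  27.8 107.6  -6.7  65.  -17.4] [-0.39  0.23 -1.05] [-0.09  0.04  0.04] 0.02999803994703618
```

View pics/w13c.png

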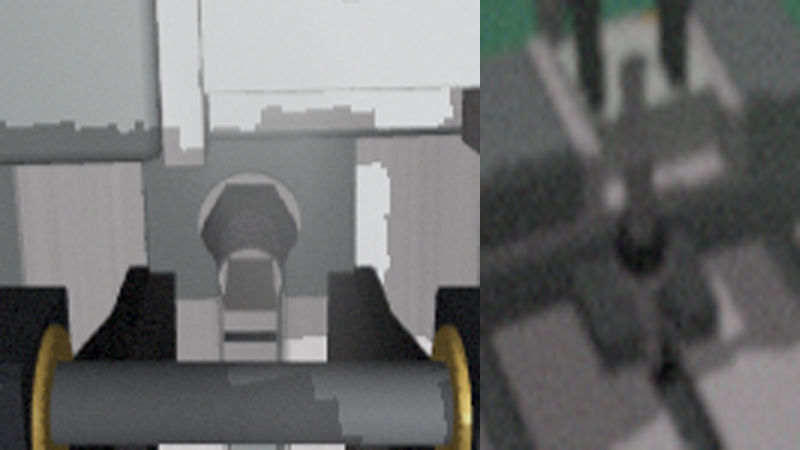

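It stands and didn't shift on release. I'm retreating upwards.

Call:
{"op": "carry_out", "data": {
  "plan": [
    {"fingers": 0.0,"dx": 0.0,"dy": 0.0,"dz": -0.3,"rx": 0.0,"ry": 0.0,"rz": 0.0},
    {"fingers": 0.0,"dx": 0.0,"dy": 0.0,"dz": -0.6,"rx": 0.0,"ry": 0.0,"rz": 0.0},
    {"fingers": 0.0,"dx": 0.0,"dy": 0.0,"dz": -0.8,"rx": 0.0,"ry": 0.0,"rz": 0.0},
    {"fingers": 0.0,"dx": -0.5,"dy": 0.0,"dz": -0.8,"rx": 0.0,"ry": -0.28,"rz": 0.0},
    {"fingers": 0.0,"dx": -0.9,"dy": 0.0,"dz": -0.5,"rx": 0.0,"ry": 0.0,"rz": 0.0},
    {"fingers": 0.0,"dx": -0.9,"dy": 0.0,"dz": 0.0,"rx": 0.0,"ry": 0.0,"rz": 0.0},
    {"fingers": 0.0,"dx": -0.5,"dy": 0.0,"dz": 0.0,"rx": 0.0,"ry": 0.0,"rz": 0.0},
    {"fingers": 0.0,"dx": 0.0,"dy": 0.0,"dz": 0.0,"rx": 0.0,"ry": 0.0,"rz": 0.0},
    {"fingers": 0.0,"dx": 0.0,"dy": 0.0,"dz": 0.0,"rx": 0.0,"ry": 0.0,"rz": 0.0}
  ]
}}

```text
time_s: 20.4
tool_pos: [0.5086, 0.048, 0.1994]
tool_rot: [-180.0, 0.0, 83.5]
force: [0.3, 0.3, -1.1]
grip_width: 0.0433
```

```bash
for n in wrist scene side; do python3 snap.py $n 14;done
python3 - <<'E'
from h import *
i=cv2.imread('pics/wrist14.png');cv2.imwrite('pics/w14c.png',cv2.resize(i[50:250,170:400],None,fx=3,fy=3,interpolation=cv2.INTER_CUBIC))
o=[]
for n in("scene","side"):
    c=load(n,14);x,y=proj(c,(.518,.133,.08)).astype(int);print(x,y)
    o.append(cv2.resize(c["color"][y-33:y+34,x-33:x+34,::-1],(400,400),interpolation=cv2.INTER_CUBIC))
cv2.imwrite('pics/c14.png',np.hstack(o))
E
```

```text
20.4 [0.5086 0.048  0.1994] [-1.7998e+02  1.0000e-02  8.3480e+01] [-38.8   0.7  30.9 103.4  -0.3  76.1 -14.3] [ 0.3   0.33 -1.08] [-0.    0.06  0.01] 0.04332170863814645
20.45 [0.5086 0.0483 0.1993] [-1.7998e+02  3.0000e-02  8.3510e+01] [-38.8   0.7  30.8 103.4  -0.3  76.1 -14.3] [-0.28  0.41 -0.76] [-0.12  0.02  0.06] 0.04352738656251232
20.5 [0.5086 0.0483 0.1993] [-1.7998e+02  4.0000e-02  8.3520e+01] [-38.8   0.7  30.8 103.4  -0.3  76.1 -14.3] [0.36 0.2  0.24] [-0.12  0.05  0.03] 0.043346003716900984
385 267
205 183
```

View pics/w14c.png

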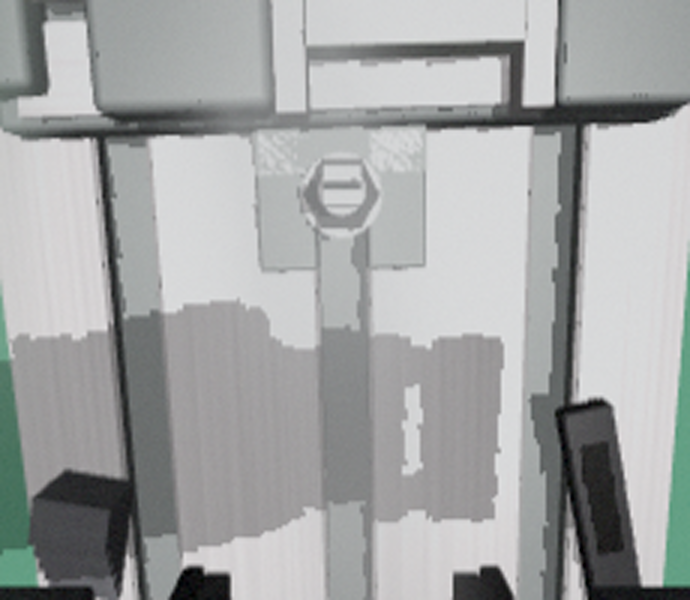

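View pics/c14.png

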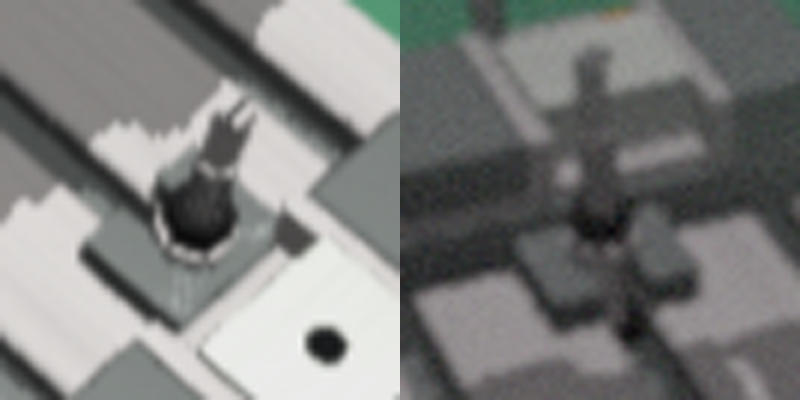

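Run:
```python
from h import *
d=load("wrist",14);T=wristT(d,d)
W=lambda x,y:(170+x/3-.3,50+y/3-.3)
a=np.radians(-5.1);u=np.array([-np.sin(a),np.cos(a)]);v=np.array([np.cos(a),np.sin(a)])
F=(plane(d,W(263,269),.058,T)+plane(d,W(424,267),.058,T))[:2]/2
F2=plane(d,W(345,268),.058,T)[:2]
for n,p,z in(("top",(343,186),.144),("washer",(342,196),.065),("washer top edge",(342,155),.066),("washer bot edge",(342,238),.062),("base edge",(345,130),.058)):
    q=plane(d,W(*p),z,T)[:2];print(n,q.round(4),"ahead of lug front mm",((q-F2)@u*1e3).round(1),"lateral",((q-F)@v*1e3).round(1))
g=[plane(d,W(*p),.144,T)[:2] for p in((323,185),(361,184))];e=g[1]-g[0];print(np.degrees(np.arctan2(e[1],e[0])))
for n,p,r in(("s",None,None),):pass
```

```text
top [0.5185 0.1323] ahead of lug front mm 24.0 lateral 0.2
washer [0.5185 0.1328] ahead of lug front mm 24.4 lateral 0.0
washer top edge [0.52   0.1459] ahead of lug front mm 37.6 lateral 0.4
washer bot edge [0.5169 0.1189] ahead of lug front mm 10.5 lateral -0.3
base edge [0.522  0.1545] ahead of lug front mm 46.4 lateral 1.6
-5.058490077836073
```

View pics/scene14.png

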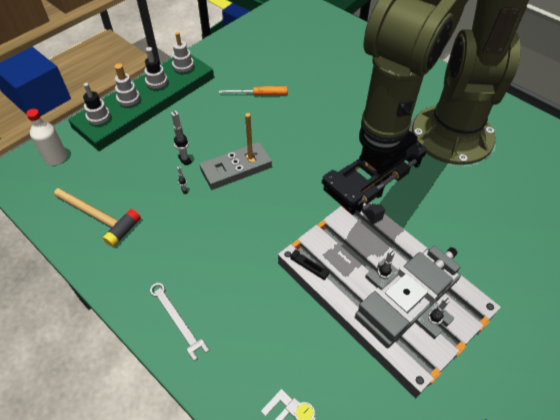

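```bash
python3 -c "
from cell import ticket
print(ticket.sign_off())"
```

```text
the job is handed in; nothing more can be done
None
```

The short T-bolt is standing in the vise's empty notch with its head locked under the slot's lips, and I have handed the job in at about 20.5 s. I took it from the rack, lowered it lengthwise into the middle slot, turned it about 91.5° clockwise and slid it along until it met the notch bottom. It had tilted about 2.7° in the jaws on contact, so I stood it upright again, set it on the slot floor and let go.

**Final checks:**
- The bolt is upright: its top and washer centres agree within 0.5 mm. It is centred in the notch to about 0.2 mm, and its groove lies across the slot.
- The washer centre measured 22.0–22.3 mm from the vise's base edge, against 22 mm when home.
- **One disagreement:** from the lug front it measured 24–24.4 mm, against 26 mm. I put this down to image error, because the base edge in the same picture also read 1.6 mm short. The felt contact also fits it being home, so I did not push it again.
- The last scene picture shows the long bolt still in the rack, the strap and step block where they were on the plate, and the gripper clear of everything.

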